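# Find the spacer that fits a gel-casting stand and lock it in

## Robot

A 6-joint arm with a two-finger parallel gripper is mounted at the origin on a cart in front of the work surface, level with it; the furniture and walls round the work are solid. World frame = base frame: x ahead of the robot, y to its left, z up, the work surface at z = 0. Lengths are in m, angles in rad, forces in N, time in s.
With the tool pointing down it reaches from about 0.35 to 0.95 m from the base axis. Payload 17.4 kg.
Tool frame: the origin (TCP) lies at the very end of the fingers, on their centre line; the grasp point (between the pads) lies 19 mm behind it; z points along the fingers, y is the line along which they close (so a half turn about z gives the same grasp; the last joint's range is limited). The gripper opens to 93 mm and grips with 3 to 60 N. Pads are 15 mm wide; open, the fingers measure 128 mm over their backs; the gripper's body (75 mm by 188 mm) begins 65 mm behind the grasp point.
Start: joints at [1.07, 0.116, 1.442, -0, 1.584, -0.038], TCP at [0.301, 0.604, 0.18] pointing down, gripper open.
Joint ranges: [-2.83, 2.83], [-0.83, 2.19], [0.07, 2.5], [-1.14, 4.28], [0.01, 3], [-2.97, 2.97]. Speed limits (rad/s): [1.89, 1.89, 2.22, 3.14, 3.14, 3.14].

## Interface

Orientations are given as a unit quaternion [w, x, y, z].
In Python, from cell import arm gives the robot as it stands. The module is installed in compiled form; this text tells all that it offers.
- The arm moves only by the tool send_rows, never from a script. Its argument "series" is a list of rows, each a list of 5 numbers: the shift along the tool's x, y, z each as a share of 50 cm, from -1 to 1, then the turn about the tool's z as a share of 60 degrees, from -1 to 1, then the gripper command: -1 is shut, 1 is fully open, values between are in proportion. In form: [[dx, dy, dz, spin, claw], ...]. A call has exactly 10 rows; each row shifts and turns the commanded pose from where the row before left it, along the tool's axes as they then stand; what a row does not reach is not made up. A row lasts 1/8 s, in which the tool goes at most 62.5 mm and 10.7 degrees, less where a joint would pass 70% of its speed; a pose out of reach is approached as far as the arm can. A call with a number of a shift or a turn outside -1 to 1 is refused whole. A call with a gripper value outside its range is refused whole. The fingers move at their own pace and stop on an object; "grip_force" is the grip in N (left out, the last holds). Time passes only in rows, so rows that do not move let the fingers close, or fill a call up. It gives the time, the measured TCP pose, the force, the opening and the grip force at its end, in the units of the state.
- arm.sense(): the state, without advancing time (a new reading comes with each control period).
- arm.grab_frame(name): name is "scene" or "top"; returns the picture (420x560x3 uint8, red, green, blue); there is no depth.
- arm.camera_info(name): a dict with "mtx" (3x3 intrinsics, pixels), "T" (4x4, takes a point from camera to world coordinates). Camera axes: x right, y down, z forward; pixel columns grow to the right and rows downward; lengths in m; the calibration is good to about 2 mm. A picture is of the moment at which its call begins. camera_info takes no time and is no camera call.
- arm.close_job(): hands the job in; it is judged then, once.
The state is a dict: "t": time; "qpos": joint angles; "joint_vel": joint speeds; "joint_efforts": joint torques, N m; "ee_pos": TCP position; "tcp_rot": TCP orientation; "wrist_force": force on the tool from outside, world axes, zero at the start; "torque": the same for the moment, N m; "finger_gap": opening from 0.0 (shut) to 1.0 (fully open); "gripper_force": force on a finger pad.
Only numpy, scipy, OpenCV 4.12 (cv2) and the standard library are available. Lean on these libraries where they do the work, as an engineer would, in place of code of your own. Each camera call takes 0.05 s, during which the arm holds its last target. There are 200 camera calls.

## Task

The casting stand's sliding wall has been set to an unknown slot width: starting with the thinnest (blue) spacer, try the spacers, upright, in the slot at the red mark, without forcing, and leave standing there, fully down, the thickest one that goes in, with all the others hanging in their rack again. Then lock it in with every pale keeper plate that is laid out: each on its own pair of studs, holes down over the studs, flat on the wall, handle towards the slot. Press only lightly on the stand with the spacers, and leave the glassware round about alone.

Things in the scene. Friction and masses are not known exactly. Their poses are not given: they have to be found in the camera images.
- stand: Gel-casting stand, fixed (elsewhere at each start): base 205 x 165 x 12 mm with two white walls, x = -115 to 70 mm, tops 52 mm above the bench; between them a slot along x, open at both ends, floor 12 mm above the bench. Origin: on the underside, at the red mark. +y points from the fixed wall (70 mm thick, y = -80 to -10 mm) to the sliding wall (34 mm thick), which is locked at an unknown place.
- slot (a point): Point on the fixed wall's slot face, at the red mark line across the fixed wall's top, level with the wall tops (stand x 0, y -10, z 52 mm; the stand's axes). The slot reaches from here towards +y; its width is 19 to 35 mm, different at each start and not given. Upper slot edges are rounded to 4 mm. The spacer's middle belongs at x = 0 of the stand: keeper plates go on either side of its tab.
- place_1 (a point): Where the centre of a keeper plate's bar handle is when the plate is fitted over the first pair of studs: stand x -92, y -16, z 74 mm; the stand's axes. Its two studs rise from the top of the fixed wall at stand x -92, y -62 and -34 mm: steel, 10 mm thick, dome-topped, 15 mm tall.
- place_2 (a point): The same for the second pair of studs, at stand x -44 mm.
- place_3 (a point): The same for the third pair of studs, at stand x 44 mm.
- rack: Grey spacer rack, fixed (elsewhere at each start): two rails 250 mm long (along y), 14 mm thick, tops 50 mm above the bench, middles at x = -44 and +44 mm. Spacers hang between the rails by their ears, at first at y = -92, -46, 0, 46 and 92 mm in any order. Origin: centre of the underside. A hanging spacer's tab centre is at x = 0, z = 82 mm here.
- spacer_10_tab (a point): Centre of the black tab (28 x 10 x 40 mm: x, y, z) on the blue spacer, a T-shaped plate 10 mm thick along y, 38.5 mm tall; top 12 mm 104 mm wide along x (ears), the rest 60 mm; lower edges rounded 2.5 mm. Plate top is 20 mm below this point, underside 58.5 mm below: the point is 70.5 mm above the bench when fully down in the slot. About 0.1 kg.
- spacer_15_tab (a point): Centre of the black tab (28 x 10 x 40 mm: x, y, z) on the green spacer, a T-shaped plate 15 mm thick along y, 38.5 mm tall; top 12 mm 104 mm wide along x (ears), the rest 60 mm; lower edges rounded 2.5 mm. Plate top is 20 mm below this point, underside 58.5 mm below: the point is 70.5 mm above the bench when fully down in the slot. About 0.1 kg.
- spacer_20_tab (a point): Centre of the black tab (28 x 10 x 40 mm: x, y, z) on the yellow spacer, a T-shaped plate 20 mm thick along y, 38.5 mm tall; top 12 mm 104 mm wide along x (ears), the rest 60 mm; lower edges rounded 2.5 mm. Plate top is 20 mm below this point, underside 58.5 mm below: the point is 70.5 mm above the bench when fully down in the slot. About 0.1 kg.
- spacer_25_tab (a point): Centre of the black tab (28 x 10 x 40 mm: x, y, z) on the red spacer, a T-shaped plate 25 mm thick along y, 38.5 mm tall; top 12 mm 104 mm wide along x (ears), the rest 60 mm; lower edges rounded 2.5 mm. Plate top is 20 mm below this point, underside 58.5 mm below: the point is 70.5 mm above the bench when fully down in the slot. About 0.1 kg.
- spacer_30_tab (a point): Centre of the black tab (28 x 10 x 40 mm: x, y, z) on the white spacer, a T-shaped plate 30 mm thick along y, 38.5 mm tall; top 12 mm 104 mm wide along x (ears), the rest 60 mm; lower edges rounded 2.5 mm. Plate top is 20 mm below this point, underside 58.5 mm below: the point is 70.5 mm above the bench when fully down in the slot. About 0.1 kg.
- keeper_a_grip (a point): Centre of the black bar handle (30 x 14 x 28 mm: x, y, z) of a pale grey keeper plate, 42 x 100 x 8 mm (absent at some starts: None). 22 mm above the plate's underside (74 mm above the bench when fitted, 15 mm higher when resting on the studs). The handle is 9 mm to +y of the plate's centre; two 14 mm holes go through the plate 18 and 46 mm to -y of the handle. About 0.1 kg.
- keeper_a_holes (a point): Point midway between that plate's two holes, half-way up the plate, 32 mm to -y of its handle; the plate's axes. When fitted, the plate's +y points along the stand's +y: handle towards the slot.
- keeper_b_grip (a point): Centre of the black bar handle (30 x 14 x 28 mm: x, y, z) of a pale grey keeper plate, 42 x 100 x 8 mm (absent at some starts: None). 22 mm above the plate's underside (74 mm above the bench when fitted, 15 mm higher when resting on the studs). The handle is 9 mm to +y of the plate's centre; two 14 mm holes go through the plate 18 and 46 mm to -y of the handle. About 0.1 kg.
- keeper_b_holes (a point): Point midway between that plate's two holes, half-way up the plate, 32 mm to -y of its handle; the plate's axes. When fitted, the plate's +y points along the stand's +y: handle towards the slot.
- keeper_c_grip (a point): Centre of the black bar handle (30 x 14 x 28 mm: x, y, z) of a pale grey keeper plate, 42 x 100 x 8 mm (absent at some starts: None). 22 mm above the plate's underside (74 mm above the bench when fitted, 15 mm higher when resting on the studs). The handle is 9 mm to +y of the plate's centre; two 14 mm holes go through the plate 18 and 46 mm to -y of the handle. About 0.1 kg.
- keeper_c_holes (a point): Point midway between that plate's two holes, half-way up the plate, 32 mm to -y of its handle; the plate's axes. When fitted, the plate's +y points along the stand's +y: handle towards the slot.
- beaker_left: 50 ml glass beaker, 52 mm wide, 72 mm tall, standing to the left of the rack, at the front; to be left alone. Origin: centre of its underside.
- flask: conical glass flask, 63 mm wide, 105 mm tall, standing to the left of the rack; to be left alone. Origin: centre of its underside.
- beaker_right: small glass beaker, 48 mm wide, 64 mm tall, standing at the front on the far right; to be left alone. Origin: centre of its underside.

How it is judged:
By the outcome, as a careful person would: the job done as asked, in the order asked, and still so for the second after the job is handed in, with the robot touching nothing.
Of keeper_a, keeper_b, keeper_c only 2 to 3 are there at a start; the rules pass over those that are not, and their reading is None.
At some moment in a run one of keeper_b, keeper_c may be knocked a few centimetres aside while the robot is not near it.
It also fails if it takes over 210 s, if anything falls off the work surface, if the arm or the gripper's body presses on something with over 40 N, if the wrist force passes 120 N, or if a joint passes its speed limit or range.

## Working session

There is one attempt and no reset: what is moved stays moved. The work goes in short steps, Python scripts to look and compute and a tool call to move; the robot and the scene stay as the last step left them, time stands still between calls to the robot, and variables do not carry over. Pictures are saved under pics/ and viewed, at most 14 in all, crops included, and the job is handed in when it is done.

Besides the shell and the picture viewer there is one more tool, called after "Request:" by a JSON object that holds its "method" and its "body". send_rows: Moves the arm, as the interface text tells. Its arguments: {"type":"object","properties":{"series":{"type":"array","items":{"type":"array","items":{"type":"number"}}},"grip_force":{"type":"number"}},"required":["series"]}

```bash
mkdir -p pics; python3 - <<'E'
from cell import arm
import cv2,numpy as np
np.set_printoptions(precision=4,suppress=True)
for n in("scene","top"):
    f=arm.grab_frame(n); cv2.imwrite(f"pics/{n}0.png",f[:,:,::-1]); i=arm.camera_info(n); print(n,i["mtx"],i["T"])
s=arm.sense(); print(s)
E
```

```text
scene [[384.3859   0.     277.5426]
 [  0.     384.3859 210.9459]
 [  0.       0.       1.    ]] [[ 0.5364 -0.4337  0.724  -0.4586]
 [-0.8438 -0.2938  0.4492 -0.6227]
 [ 0.0179 -0.8518 -0.5235  0.7799]
 [ 0.      0.      0.      1.    ]]
top [[411.2851   0.     279.2237]
 [  0.     411.2851 209.1754]
 [  0.       0.       1.    ]] [[-0.021  -0.9887  0.1486  0.3285]
 [-0.9997  0.0186 -0.017   0.0149]
 [ 0.0141 -0.1489 -0.9888  1.2738]
 [ 0.      0.      0.      1.    ]]
{'t': 0.1, 'qpos': array([ 1.0702,  0.1165,  1.4422, -0.    ,  1.584 , -0.0378]), 'joint_vel': array([ 0.0005, -0.0027, -0.0029, -0.0007, -0.0013, -0.0004]), 'joint_efforts': array([  0.0018, -72.2891, -62.3867,   0.0781,   0.0227,  -0.    ]), 'ee_pos': array([0.3013, 0.6038, 0.1793]), 'tcp_rot': array([-0.0001,  0.2293,  0.9733, -0.0005]), 'wrist_force': array([-0.1966,  0.5972, -0.1737]), 'torque': array([-0.0262,  0.0259,  0.0262]), 'gripper_force': 0.0, 'finger_gap': 0.9973468226014008}
```

View pics/scene0.png

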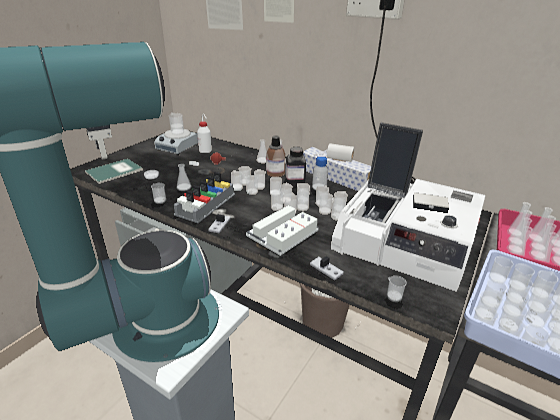

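View pics/top0.png

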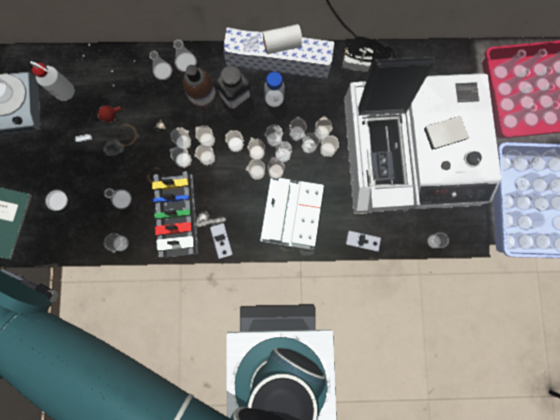

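Top view: rack at (173,215) with tabs in the order yellow, blue, green, red, white. The stand is at (292,213), and keepers lie at (221,240) and (363,241), with something odd at (208,220). I'll enlarge.

```bash
python3 - <<'E'
import cv2,numpy as np
a=cv2.imread("pics/top0.png")
c1=cv2.resize(a[165:265,140:270],None,fx=6,fy=6,interpolation=cv2.INTER_CUBIC); cv2.imwrite("pics/c1.png",c1)
c2=cv2.resize(a[165:265,255:388],None,fx=6,fy=6,interpolation=cv2.INTER_CUBIC); cv2.imwrite("pics/c2.png",c2)
E
```

```text
(no output)
```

View pics/c1.png

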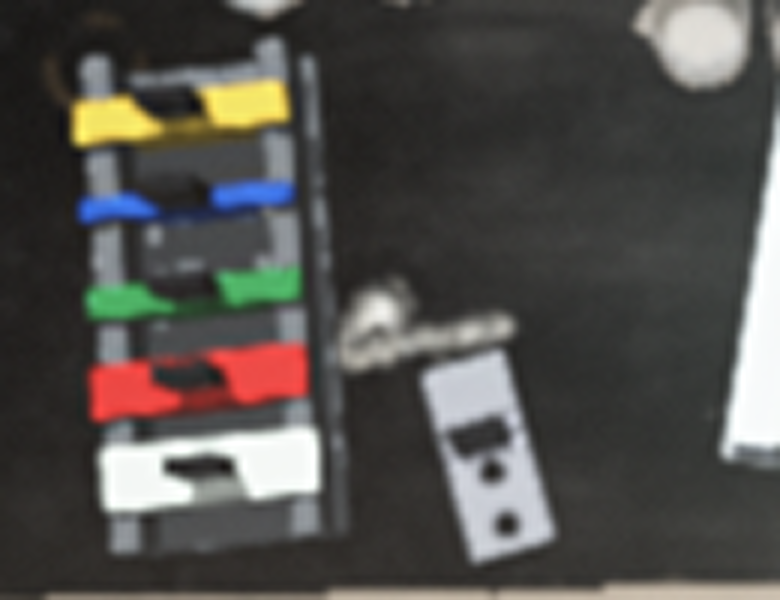

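View pics/c2.png

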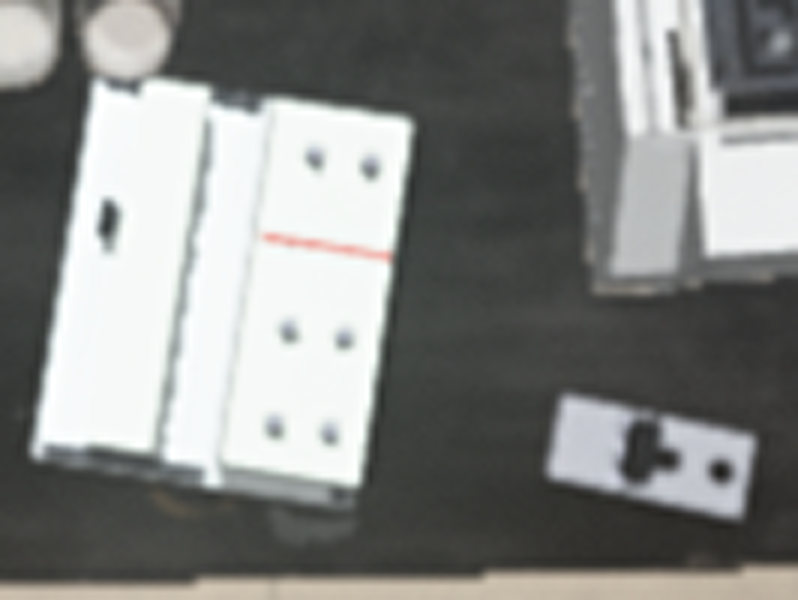

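```bash
cat >geo.py <<'E'
from cell import arm
import numpy as np
from scipy.optimize import least_squares
np.set_printoptions(precision=4,suppress=True)
def proj(P,cam="top"):
    i=arm.camera_info(cam); T=np.linalg.inv(i["T"]); p=(T[:3,:3]@np.atleast_2d(P).T+T[:3,3:]); q=i["mtx"]@p
    return (q[:2]/q[2]).T
def to_world(pose,L):  # pose x,y,yaw ; L in mm
    x,y,a=pose; L=np.atleast_2d(np.asarray(L,float))/1000; c,s=np.cos(a),np.sin(a)
    return np.c_[x+c*L[:,0]-s*L[:,1], y+s*L[:,0]+c*L[:,1], L[:,2]]
def fit(L,px,g,cam="top"):
    r=least_squares(lambda v:(proj(to_world(v,L),cam)-px).ravel(),g,loss="soft_l1",f_scale=.5)
    return r.x,(proj(to_world(r.x,L),cam)-px)
def crop(p,off,k=6): return (np.array(p,float)+.5)/k-.5+np.array(off)
def pix2w(p,z,cam="top"):
    i=arm.camera_info(cam); d=i["T"][:3,:3]@np.linalg.inv(i["mtx"])@np.array([p[0],p[1],1.]); o=i["T"][:3,3]
    return o+d*(z-o[2])/d[2]
E
python3 - <<'E'
from geo import *
o1=(140,165);o2=(255,165)
L=[(0,-10,52),(0,-80,52),(44,-34,66),(44,-62,66),(-44,-34,66),(-44,-62,66),(-92,-34,66),(-92,-62,66),(70,-10,52),(70,-80,52)]
P=[(262,237),(390,256),(316,157),(371,166),(289,331),(344,338),(274,427),(330,433),(268,97),(413,118)]
s,r=fit(L,crop(P,o2),[.5,0,-.1]);print("stand",s,s[2]*57.3);print(r.T)
c,sn=np.cos(s[2]),np.sin(s[2])
for p in[(208,88),(160,455),(184,270)]:
    w=pix2w(crop(p,o2),.052)-[s[0],s[1],0]; print("slidewall",1e3*(c*w[0]+sn*w[1]),1e3*(-sn*w[0]+c*w[1]))
L=[(-44,125,50),(44,125,50),(-44,-125,50),(44,-125,50),(-52,102,62),(52,102,62),(-52,51,62),(52,51,62),(-52,7.5,62),(52,7.5,62),(-52,-33.5,62),(52,-33.5,62),(-52,-77,62),(52,-77,62)]
P=[(97,52),(270,40),(125,550),(305,535),(72,105),(288,83),(80,203),(293,183),(86,292),(300,268),(90,368),(307,347),(100,445),(318,428)]
k,r=fit(L,crop(P,o1),[.5,.3,-1.6]);print("rack",k,k[2]*57.3);print(r.T)
print(to_world(k,[(0,y,82) for y in(92,46,0,-46,-92)]))
C=[(-21,50,8),(21,50,8),(21,-50,8),(-21,-50,8),(0,-9,8),(0,-37,8)]
for P,o,g in(([(420,375),(503,350),(556,538),(473,563),(491,473),(506,524)],o1,[.45,.2,-1.5]),([(548,478),(565,395),(757,435),(741,520),(668,459),(720,471)],o2,[.45,-.2,0])):
    q,r=fit(C,crop(P,o),g);print("keeper",q,q[2]*57.3,"grip",to_world(q,[(0,9,22)]));print(r.T)
E
```

```text
stand [ 0.5278 -0.0493 -0.1789] -10.253168428706177
[[-1.5229  0.1177 -0.1209 -0.0426  0.0054  0.1824  0.0798  0.1448  0.9566
  -0.4265]
 [ 0.1728  0.6694 -0.3059 -0.3352 -0.4992 -0.1728 -0.5231 -0.0176  1.0464
   1.1669]]
slidewall 72.47168908519986 24.07441675977577
slidewall -114.921943894452 18.979365116600746
slidewall -21.536824604903654 21.615856841558625
rack [ 0.5049  0.3123 -1.4875] -85.23477011139576
[[-0.0833  0.115   0.3411  0.2386  0.7328 -0.5322  0.406  -0.15    0.2743
  -0.2682  0.4343 -0.4365 -0.3462 -1.1998]
 [ 1.2384  0.3929  0.675   0.0685 -0.8085 -0.5623 -0.4715 -0.6208 -0.9244
  -0.461   0.1014  0.013   1.9447  1.1336]]
[[0.5966 0.32   0.082 ]
 [0.5508 0.3162 0.082 ]
 [0.5049 0.3123 0.082 ]
 [0.4591 0.3085 0.082 ]
 [0.4132 0.3047 0.082 ]]
keeper [ 0.4246  0.1746 -1.2985] -74.40544366845813 grip [[0.4333 0.177  0.022 ]]
[[ 0.2681 -0.4287 -0.4276  0.1409  0.1604  0.1285]
 [-0.1005  0.1762 -0.0187 -0.1938 -0.0618  0.2151]]
keeper [ 0.4156 -0.264  -0.2314] -13.260782729500749 grip [[ 0.4177 -0.2552  0.022 ]]
[[ 0.1554 -0.1713 -0.4452 -0.1323  0.1646  0.4082]
 [-0.358   0.1912  0.3029 -0.5278  0.1625  0.0689]]
```

```bash
python3 - <<'E'
from geo import *
import cv2
a=cv2.imread("pics/top0.png").astype(float)
o2=(255,165)
B,G,R=a[...,0],a[...,1],a[...,2]
# red line
m=(R-G)*((R-G)>25); m[:, :295]=0; m[:,325:]=0; m[:195]=0; m[215:]=0
ys,xs=np.nonzero(m); w=m[ys,xs]; pf=np.polyfit(xs,ys,1,w=w); print("red",xs.min(),xs.max(),pf, np.degrees(np.arctan(pf[0])))
A=pix2w((xs.min(),np.polyval(pf,xs.min())),.052);Bq=pix2w((xs.max(),np.polyval(pf,xs.max())),.052);print(A,Bq,np.degrees(np.arctan2(*(A-Bq)[:2])) )
P=[(316,157),(371,166),(289,331),(344,338),(274,427),(330,433)]
g=255-a.mean(2); pts=[]
for p in crop(P,o2):
    x0,y0=np.round(p).astype(int); W=g[y0-4:y0+5,x0-4:x0+5]; W=np.clip(W-np.median(W)-8,0,None)
    yy,xx=np.mgrid[y0-4:y0+5,x0-4:x0+5]; pts.append(((W*xx).sum()/W.sum(),(W*yy).sum()/W.sum()))
pts=np.array(pts);print(pts)
L=[(44,-34,60),(44,-62,60),(-44,-34,60),(-44,-62,60),(-92,-34,60),(-92,-62,60)]
for z in(58,66):
    L=[(l[0],l[1],z) for l in L]; s,r=fit(L,pts,[.5,0,-.1]);print(z,s,s[2]*57.3);print(r.T)
# row profiles across the slot
for row in(190,200,210,220,230): print(row,g[row,268:305].astype(int))
E
```

```text
red 299 319 [  0.1604 156.0518] 9.11404463907004
[ 0.5266 -0.066   0.052 ] [ 0.5157 -0.126   0.052 ] 10.308110032143317
[[307.0487 191.1248]
 [316.2844 192.6557]
 [302.7128 220.0632]
 [311.9359 221.2751]
 [300.3591 236.0009]
 [309.4992 237.1124]]
58 [ 0.5269 -0.0496 -0.1786] -10.231537607271191
[[-0.0181 -0.0665 -0.0182  0.0435 -0.0689  0.1298]
 [ 0.123   0.0504 -0.1811  0.0871 -0.2402  0.1408]]
66 [ 0.5258 -0.0489 -0.1786] -10.231813506917383
[[-0.024  -0.0121 -0.053   0.0703 -0.1201  0.141 ]
 [-0.0351 -0.0982 -0.151   0.1272 -0.1038  0.2871]]
190 [107  16   2   4   5   6   6   6   6   7   7   7   7   7   7   7   7   6
   6  13  64  91  38   5   4   6   6   7   7   7  16  32  12   7   7   7
   9]
200 [  1   1   4  46 156 180 117  37   5   5   7   7   7   7   7   7   6   8
  33  88  70  18   5   5   5   6   6   7  13  26  16   7   6   7   7   7
   7]
210 [ 5  6  7  7  6  6  7  7  7  7  7  7  7  7  6  6 20 75 66 17  5  5  5  5
  6  5  7 16 27 11  7  7  7  7  7  7  7]
220 [ 6  6  6  6  7  7  7  7  7  7  7  7  6  6  9 43 79 32  4  4  6  6  5  5
  6 15 31 15  7  7  7  7 11 38 95 99 60]
230 [ 6  5  6  7  7  7  7  7  7  7  7  6  8 28 88 86 28  5  6  6  6  5  6  8
 20 27 10  7  7  7  7  7  7  8  7  7  8]
```

```bash
python3 - <<'E'
from geo import *
import cv2
a=cv2.imread("pics/top0.png").astype(float); g=255-a.mean(2)
s=[.5260,-.0490,-.1786];c,sn=np.cos(s[2]),np.sin(s[2])
def loc(p,z):
    w=pix2w(p,z)-[s[0],s[1],0]; return 1e3*(c*w[0]+sn*w[1]),1e3*(-sn*w[0]+c*w[1])
for name,x0,sl,h in(("slide",289.1,-.165,4),("fixed",298.9,-.158,3)):
    q=[]
    for row in range(186,238,3):
        xc=x0+sl*(row-190); xs=np.arange(int(round(xc))-h,int(round(xc))+h+1); w=np.clip(g[row,xs]-8,0,None)
        q.append(loc(((w*xs).sum()/w.sum(),row),.052))
    q=np.array(q); print(name,np.round(q,1).tolist(),np.degrees(np.polyfit(q[:,0],q[:,1],1)[0]))
# colour tabs/plates centroid of the colored tops
k=np.array([.5049,.3123,-1.4875])
E
```

```text
slide [[53.6, 21.3], [44.3, 20.5], [35.0, 20.0], [25.6, 20.6], [16.4, 20.0], [7.0, 20.4], [-2.5, 21.5], [-11.5, 20.0], [-20.9, 20.9], [-30.1, 20.9], [-39.2, 20.5], [-48.5, 21.0], [-57.6, 20.5], [-66.8, 21.0], [-75.8, 20.5], [-84.9, 20.4], [-94.0, 20.7], [-103.1, 20.9]] -0.06636267616793588
fixed [[58.6, -9.6], [49.1, -9.5], [39.9, -10.0], [30.4, -9.4], [21.2, -9.7], [11.7, -9.1], [3.5, -15.8], [-6.8, -9.3], [-15.9, -9.9], [-25.3, -9.2], [-34.4, -9.7], [-43.7, -9.0], [-52.7, -9.7], [-61.9, -9.5], [-71.0, -9.5], [-80.1, -9.3], [-89.2, -9.3], [-98.2, -9.8]] -0.25161572595154164
```

```bash
cat >>geo.py <<'E'
import sys,json
from scipy.spatial.transform import Rotation
def now():
    s=arm.sense(); w,x,y,z=s["tcp_rot"]; R=Rotation.from_quat([x,y,z,w]).as_matrix()
    return s,np.degrees(np.arctan2(R[1,1],R[0,1]))
def plan(wps,claw0,start=None,step=.06,dyaw=10.2):
    """wps: (x,y,z,yaw_deg,claw[,min rows]) ; prints rows, padded to tens. Yaw = world angle of tool y."""
    s,a=now(); p=np.array(s["ee_pos"]) if start is None else np.array(start[:3]); a=a if start is None else start[3]
    rows=[]
    for w in wps:
        t=np.array(w[:3],float); n=max(int(np.ceil(np.linalg.norm(t-p)/step)),int(np.ceil(abs(w[3]-a)/dyaw)),w[5] if len(w)>5 else 1)
        p0,a0=p.copy(),a
        for i in range(1,n+1):
            d=p0+(t-p0)*i/n-p; r=np.radians(a); ty=np.array([np.cos(r),np.sin(r),0]); tx=np.array([-np.sin(r),np.cos(r),0]); tx=np.cross(ty,[0,0,-1.])
            row=np.round([d@tx/.5,d@ty/.5,-d[2]/.5,-((a0+(w[3]-a0)*i/n)-a)/60],3)
            p=p+.5*(row[0]*tx+row[1]*ty)-[0,0,.5*row[2]]; a-=60*row[3]; rows.append([*map(float,row),w[4]])
    while len(rows)%10: rows.append([0,0,0,0,wps[-1][4]])
    for i in range(0,len(rows),10): print(json.dumps(rows[i:i+10]))
    return p,a
E
python3 - <<'E'
from geo import *
s,a=now();print(a)
plan([(.5508,.3162,.18,4.8,-.35),(.5508,.3162,.068,4.8,-.35,3)],1)
E
```

```text
63.48485241643864
[[-0.1, -0.042, -0.0, 0.14, -0.35], [-0.106, -0.026, -0.0, 0.139, -0.35], [-0.108, -0.011, -0.001, 0.14, -0.35], [-0.109, 0.005, 0.0, 0.14, -0.35], [-0.107, 0.021, -0.0, 0.14, -0.35], [-0.102, 0.036, -0.0, 0.139, -0.35], [-0.097, 0.05, -0.0, 0.14, -0.35], [0.0, 0.0, 0.075, 0.0, -0.35], [0.0, 0.0, 0.074, 0.0, -0.35], [0.0, 0.0, 0.075, 0.0, -0.35]]
```

Request:
{"method": "send_rows", "body": {"series": [[-0.1,-0.042,0,0.14,-0.35],[-0.106,-0.026,0,0.139,-0.35],[-0.108,-0.011,-0.001,0.14,-0.35],[-0.109,0.005,0,0.14,-0.35],[-0.107,0.021,0,0.14,-0.35],[-0.102,0.036,0,0.139,-0.35],[-0.097,0.05,0,0.14,-0.35],[0,0,0,0,-0.35],[0,0,0,0,-0.35],[0,0,0,0,-0.35]], "grip_force": 20}}

```text
t: 1.35
ee_pos: [0.5501, 0.3171, 0.1804]
tcp_rot: [-0.0, 0.676, 0.737, -0.0]
wrist_force: [0.2, -0.3, 0.0]
finger_gap: 0.324
gripper_force: 0.0
```

```bash
python3 - <<'E'
from geo import *
import cv2
s,a=now();print(s["t"],s["ee_pos"],a,s["finger_gap"],s["wrist_force"])
plan([(.5508,.3162,.1,4.8,-.35,2),(.5508,.3162,.068,4.8,-.35,2)],1)
f=arm.grab_frame("top")[:,:,::-1]; cv2.imwrite("pics/t1.png",cv2.resize(f[150:275,60:210],None,fx=5,fy=5,interpolation=cv2.INTER_CUBIC))
E
```

```text
1.35 [0.5501 0.3171 0.1804] 4.916673137234936 0.3241663574976986 [ 0.2123 -0.2683  0.0493]
[[-0.001, 0.001, 0.08, 0.001, -0.35], [-0.001, 0.0, 0.081, 0.001, -0.35], [-0.0, 0.0, 0.032, -0.0, -0.35], [-0.0, 0.0, 0.032, -0.0, -0.35], [0, 0, 0, 0, -0.35], [0, 0, 0, 0, -0.35], [0, 0, 0, 0, -0.35], [0, 0, 0, 0, -0.35], [0, 0, 0, 0, -0.35], [0, 0, 0, 0, -0.35]]
```

View pics/t1.png

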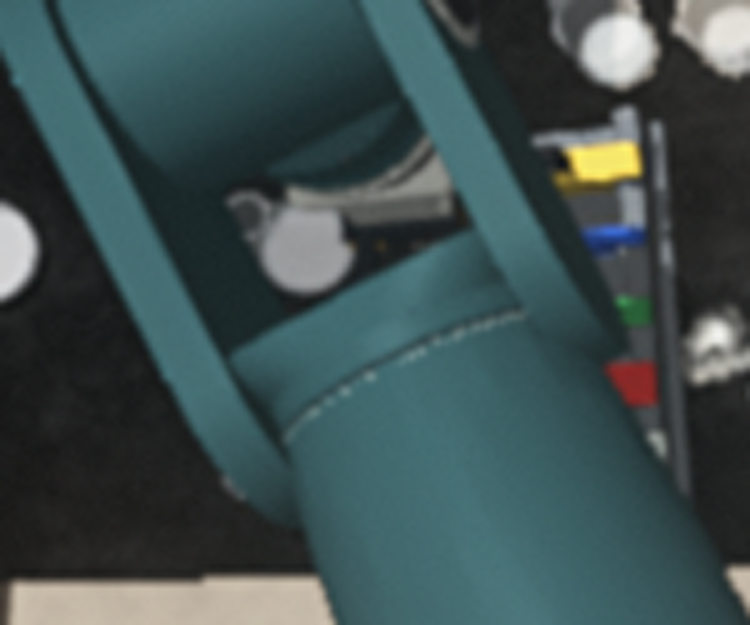

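The arm hides the rack from the top camera, so this picture gives nothing new. Measured motion matches the plan. I'll descend and grip.

Request:
{"method": "send_rows", "body": {"series": [[-0.001,0.001,0.08,0.001,-0.35],[-0.001,0,0.081,0.001,-0.35],[0,0,0.032,0,-0.35],[0,0,0.032,0,-0.35],[0,0,0,0,-0.35],[0,0,0,0,-1],[0,0,0,0,-1],[0,0,0,0,-1],[0,0,0,0,-1],[0,0,0,0,-1]]}}

```text
t: 2.65
ee_pos: [0.5514, 0.3153, 0.068]
tcp_rot: [0.0, 0.678, 0.735, 0.0]
wrist_force: [0.8, -0.1, -0.2]
finger_gap: 0.004
gripper_force: 0.0
```

```bash
python3 - <<'E'
from geo import *
import cv2
s,a=now();print(s["t"],s["ee_pos"],a,s["finger_gap"],s["gripper_force"],s["wrist_force"])
S=[.526,-.049,-.1786]
for z in(115,90): print(to_world(S,[(0,5.5,z)]))
t=to_world(S,[(0,5.5,0)])[0]
plan([(*s["ee_pos"][:2],.165,a,-1,3),(t[0],t[1],.150,79.77,-1),(t[0],t[1],.110,79.77,-1,2)],1)
f=arm.grab_frame("scene")[:,:,::-1]; cv2.imwrite("pics/s1.png",cv2.resize(f[130:290,140:360],None,fx=3.6,fy=3.6,interpolation=cv2.INTER_CUBIC))
E
```

```text
2.65 [0.5514 0.3153 0.068 ] 4.683133227251781 0.004403663955238201 0.0 [ 0.8138 -0.123  -0.2419]
[[ 0.527  -0.0436  0.115 ]]
[[ 0.527  -0.0436  0.09  ]]
[[0.0, 0.0, -0.065, -0.0, -1], [0.0, 0.0, -0.064, -0.0, -1], [0.0, 0.0, -0.065, -0.0, -1], [-0.089, -0.013, 0.004, -0.156, -1], [-0.085, -0.028, 0.004, -0.157, -1], [-0.08, -0.041, 0.003, -0.156, -1], [-0.072, -0.054, 0.004, -0.157, -1], [-0.063, -0.065, 0.004, -0.156, -1], [-0.05, -0.074, 0.004, -0.157, -1], [-0.039, -0.082, 0.003, -0.156, -1]]
[[-0.024, -0.086, 0.004, -0.156, -1], [0.0, -0.0, 0.04, -0.0, -1], [0.0, -0.0, 0.04, -0.0, -1], [0, 0, 0, 0, -1], [0, 0, 0, 0, -1], [0, 0, 0, 0, -1], [0, 0, 0, 0, -1], [0, 0, 0, 0, -1], [0, 0, 0, 0, -1], [0, 0, 0, 0, -1]]
```

View pics/s1.png

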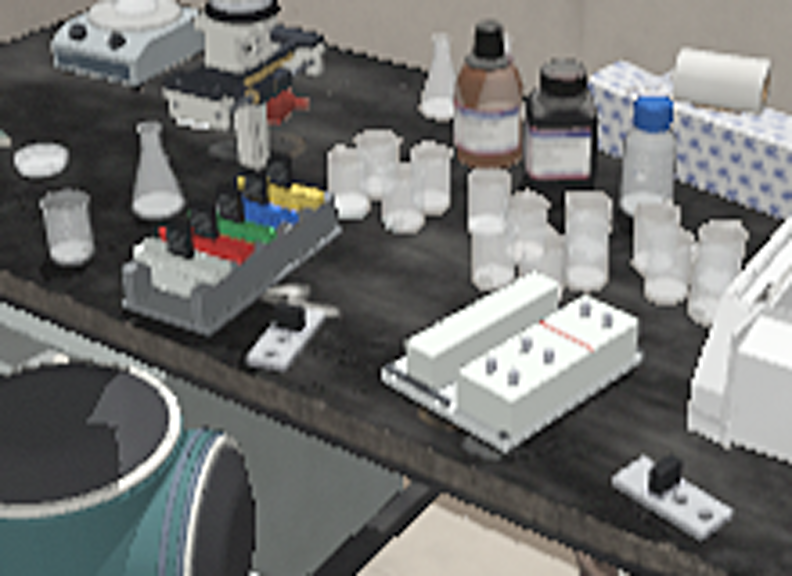

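```bash
python3 - <<'E'
from geo import *
print(proj([[.5514,.3153,.068],[.5514,.3153,.1],[.5508,.3162,.102]],"scene"), "tab seen",np.array([258,187])/3.6+[140,130])
k=[.5049,.3123,-1.4875]
P=to_world(k,[(0,y,102) for y in(92,46,0,-46,-92)]); print(proj(P,"scene")); print((proj(P,"scene")-[140,130])*3.6)
print((proj(P,"top")-[140,165])*6)
# stand in scene
P=to_world([.526,-.049,-.1786],[(0,-10,52),(0,-80,52),(44,-34,67),(-92,-62,67)]); print((proj(P,"scene")-[140,130])*3.6)
E
```

```text
[[211.4104 183.942 ]
 [210.8218 176.6963]
 [210.5076 176.2363]] tab seen [211.6667 181.9444]
[[217.3528 171.7966]
 [210.5117 176.2466]
 [203.3463 180.9076]
 [195.8328 185.7949]
 [187.9454 190.9255]]
[[278.4701 150.4678]
 [253.8422 166.4877]
 [228.0465 183.2672]
 [200.9981 200.8617]
 [172.6034 219.3318]]
[[159.0158  89.3285]
 [165.1264 182.4443]
 [171.3069 276.6249]
 [177.5584 371.8885]
 [183.8823 468.2541]]
[[534.6452 320.3804]
 [590.3735 348.4258]
 [583.3095 299.2946]
 [511.2524 367.6799]]
```

```bash
python3 - <<'E'
from geo import *
import cv2
f=arm.grab_frame("scene")[:,:,::-1]
f=cv2.resize(f[140:210,170:250],None,fx=8,fy=8,interpolation=cv2.INTER_CUBIC)
for P,c in(([.5514,.3153,.068],(0,0,255)),([.5508,.3162,.102],(255,0,255)),([.5508,.3162,.062],(255,255,0))):
    p=(proj([P],"scene")[0]-[170,140])*8; cv2.circle(f,tuple(int(v) for v in p),4,c,-1)
cv2.imwrite("pics/s2.png",f)
E
```

```text
(no output)
```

View pics/s2.png

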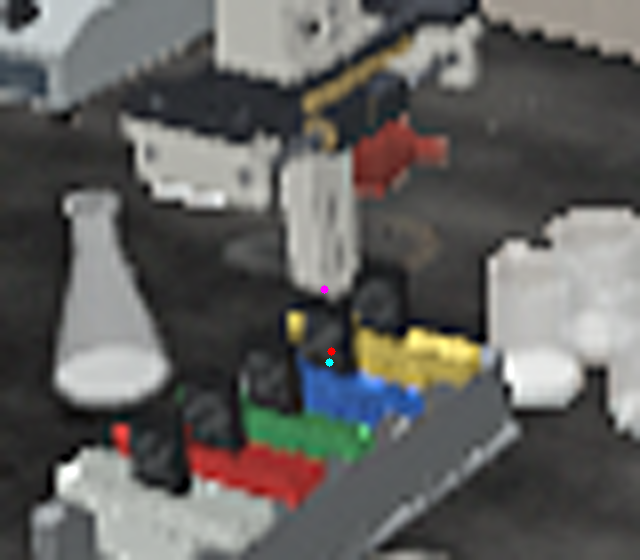

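```bash
python3 - <<'E'
from geo import *
import cv2
print(proj([[.3013,.6038,.1793],[.3013,.6038,.263]],"scene"),proj([[.3013,.6038,.1793],[.3013,.6038,.263]],"top"))
s,a=now(); print(s["ee_pos"],s["qpos"],s["wrist_force"],s["finger_gap"])
f=cv2.imread("pics/scene0.png"); f=cv2.resize(f[100:190,60:140],None,fx=7,fy=6,interpolation=cv2.INTER_CUBIC)
f2=cv2.imread("pics/top0.png"); f2=cv2.resize(f2[250:330,0:80],None,fx=5,fy=6,interpolation=cv2.INTER_CUBIC)
cv2.imwrite("pics/g0.png",np.hstack([cv2.resize(f,(400,480)),cv2.resize(f2,(400,480))]))
E
```

```text
[[104.2876 162.5416]
 [ 99.1723 141.0154]] [[ 46.834  286.4777]
 [ 27.8065 287.7695]]
[0.5514 0.3153 0.0679] [ 0.4792  0.0817  1.6617 -0.      1.3982  0.3975] [ 0.437  -0.5987 -0.3143] 0.005141549064340092
```

View pics/g0.png

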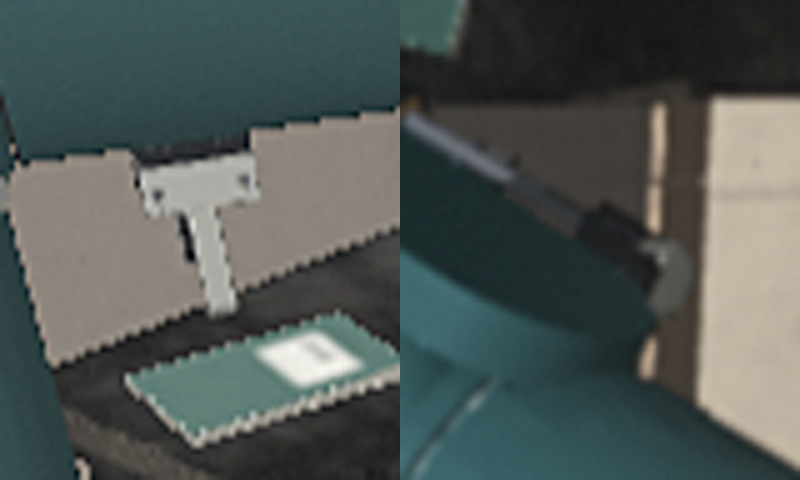

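```bash
python3 - <<'E'
from geo import *
import cv2
a=cv2.imread("pics/scene0.png").astype(int).mean(2).astype(int); b=arm.grab_frame("scene").astype(int).mean(2).astype(int)
for r in range(168,192): print(r,a[r,203:222],"|",b[r,203:222])
i=arm.camera_info("scene");print(i["T"][:3,3])
E
```

```text
168 [66 69 70 67 67 66 65 64 66 64 66 68 70 75 78 67 85 82 89] | [ 67  63  63 186 176 175 174 153 140 172 161 119  67  74  79  68  88  84
  90]
169 [77 79 78 77 80 73 75 68 64 62 65 68 68 70 74 61 76 74 79] | [ 79  79  53 187 176 174 180 152 154 151 162 117  64  69  76  63  80  76
  82]
170 [73 77 74 80 87 90 92 79 64 63 68 70 72 72 74 74 70 72 73] | [ 75  74  60 193 177 173 182 152 155 130 162 118  67  73  74  74  74  74
  73]
171 [62 61 63 73 82 91 95 85 68 60 62 63 62 68 66 69 69 67 73] | [ 64  60  50 183 178 174 186 151 157 113 164 112  52  67  69  74  71  71
  77]
172 [72 65 64 72 84 89 83 77 67 58 56 42 46 59 59 68 66 70 82] | [ 71  65  54 149 179 176 181 147 156 116 164 138  33  43  44  57  56  69
  83]
173 [63 67 71 78 89 84 60 56 56 46 62 34 39 43 45 53 50 53 73] | [ 64  67  65 132 184 177 177 140 155 131 167 118  29  28  29  37  35  50
  78]
174 [44 50 56 59 67 58 43 47 50 39 58 35 31 31 28 34 36 24 58] | [ 44  49  49 113 187 183 181 154 156 159 173  51  25  30  31  35  33  25
  62]
175 [37 34 37 41 39 44 46 48 48 47 50 34 42 63 61 47 32 25 59] | [ 38  33  30  65 139 156 17
[... 1901 characters left out ...]
 132 128 133
 140]
188 [ 63  43  44  27  40 104 100  95 110  99  99 106 118 134 126 135 155 170
 170] | [ 68  44  45  27  40 107 100  99 113 102 101 109 119 138 133  97  92 108
 178]
189 [ 56  43  55  30  31 103  98  96 105  97  91  94  93  90  94 107 129 133
 124] | [ 55  47  59  29  32 106 101  98 108 100  94  96  97  94  99  98  95  85
 133]
190 [ 39  41  42  27  14 110  94  92  95  95  91  96  82  95  89 105  90  88
  86] | [ 41  41  42  31  20 105 102 100  99 101  95  98  83  97  94 113  99  95
  95]
191 [ 74  59  31  32  59 139 133 122 100  80  93  95  83  94  79 113  92  86
  95] | [ 75  60  32  35  33  96  97  95  98  85 101 100  89  99  86 124  99  92
 100]
[-0.4586 -0.6227  0.7799]
```

Request:
{"method": "send_rows", "body": {"series": [[0,0,0,0,-0.35],[0,0,0,0,-0.35],[0,0,0,0,-0.35],[0,0,0,0,-0.35],[0,0,0,0,-0.35],[0,0,0,0,-0.35],[0,0,0,0,-0.35],[0,0,0,0,-0.35],[0,0,0.005,0,-0.35],[0,0,0.005,0,-0.35]]}}

```text
t: 4.05
ee_pos: [0.5513, 0.3153, 0.0627]
tcp_rot: [-0.0, 0.678, 0.735, -0.0]
wrist_force: [-0.1, -0.4, -0.1]
finger_gap: 0.322
gripper_force: 0.0
```

```bash
python3 - <<'E'
from geo import *
import cv2
s,a=now(); print(s["ee_pos"],s["wrist_force"],s["finger_gap"])
a=cv2.imread("pics/scene0.png").astype(int).mean(2); b=arm.grab_frame("scene").astype(int).mean(2)
d=np.abs(a-b)>40
for r in range(150,195): print(r,"".join(".#"[v] for v in d[r,180:240]))
print(proj([[.5514,.3153,.063],[.5364,.3153,.063],[.5664,.3153,.063]],"scene"))
E
```

```text
[0.5513 0.3153 0.0627] [-0.0932 -0.4415 -0.1414] 0.32188874950469487Traceback (most recent call last):
  File "<stdin>", line 6, in <module>
  File "<stdin>", line 6, in <genexpr>
TypeError: string indices must be integers, not 'numpy.bool'
```

```bash
python3 - <<'E'
from geo import *
import cv2
a=cv2.imread("pics/scene0.png").astype(int).mean(2); b=arm.grab_frame("scene").astype(int).mean(2)
d=np.abs(a-b)>35
for r in range(154,192): print(r,"".join(".#"[int(v)] for v in d[r,180:240]))
print(proj([[.5514,.3153,.0627],[.5364,.3153,.0627],[.5664,.3153,.0627]],"scene")-[180,0])
E
```

```text
154 .........................#.####.##....#.#...................
155 .........................####..###......#...................
156 .....###.................##...##.#.#........................
157 .....#######..............##..#..###........................
158 .....###########......##..###.#..###........................
159 .......##############.##..###.#.####........................
160 .......#################...##....####.......................
161 .......##.......########..#.#....####.......................
162 .......##.##.###.#.##########...#####.......................
163 .......##......#.############....####.......................
164 .................############.....###.......................
165 ............#......##########....####.......................
166 ................#############....####.......................
167 ....................#########....####.......................
168 .......................#######...####.......................
169 .......................#######....###.......................
170 .......................#######...####...................
[... 733 characters left out ...]
................................#..................
183 .........................................#.#................
184 ..........................................###..#............
185 ..............................................##............
186 ............................................................
187 ...................................###......................
188 ....................................#.###..###..............
189 ........................................#..###..............
190 ...........................................##...............
191 ............................##.............#................
[[ 31.5067 185.1268]
 [ 28.9954 186.5902]
 [ 33.9825 183.684 ]]
```

Request:
{"method": "send_rows", "body": {"series": [[0,0,0.002,0,-0.35],[0,0,0.002,0,-0.35],[0,0,0.002,0,-0.35],[0,0,0.002,0,-0.35],[0,0,0,0,-0.35],[0,0,0,0,-0.35],[0,0,0,0,-0.35],[0,0,0,0,-0.35],[0,0,0,0,-0.35],[0,0,0,0,-0.35]]}}

```text
t: 5.4
ee_pos: [0.5514, 0.3153, 0.059]
tcp_rot: [0.0, 0.678, 0.735, 0.0]
wrist_force: [-0.1, -0.4, 0.2]
finger_gap: 0.324
gripper_force: 0.0
```

Request:
{"method": "send_rows", "body": {"series": [[0,0,0.012,0,-0.35],[0,0,0.012,0,-0.35],[0,0,0.012,0,-0.35],[0,0,0,0,-0.35],[0,0,0,0,-1],[0,0,0,0,-1],[0,0,0,0,-1],[0,0,0,0,-1],[0,0,0,0,-1],[0,0,0,0,-1]]}}

```text
t: 6.65
ee_pos: [0.5515, 0.3153, 0.0412]
tcp_rot: [0.0, 0.678, 0.735, 0.0]
wrist_force: [-0.6, -0.1, 2.9]
finger_gap: 0.103
gripper_force: 20.0
```

```bash
python3 - <<'E'
from geo import *
import cv2
s,a=now(); print(s["ee_pos"],s["wrist_force"],s["finger_gap"],s["gripper_force"])
a=cv2.imread("pics/scene0.png").astype(int).mean(2); b=arm.grab_frame("scene").astype(int).mean(2)
d=np.abs(a-b)>35
for r in range(164,192): print(r,"".join(".#"[int(v)] for v in d[r,195:235]))
E
```

```text
[0.5515 0.3153 0.0412] [-0.5959 -0.1374  2.9281] 0.10269933487735962 19.99743640422821
164 ####....##.....#........................
165 ....######.......#.#....................
166 ##########...#######....................
167 #########..##########...................
168 #########.######.####...................
169 ######.##.######.####...................
170 #########.######.####...................
171 .########.######.####...................
172 .....####.###########...................
173 ..........#######.###...................
174 ..........#######.###...................
175 ..........#######.###...................
176 ...........######.###...................
177 ...........######..##...................
178 ...........######..##...................
179 ............#####...#...................
180 ............#####..#....................
181 ............#####..#......#.#...........
182 ............######........#.###.........
183 ................#.........#######.......
184 ...........................######.......
185 ...............................#........
186 ........................................
187 ......................#.................
188 .......................###..###.........
189 .........................#..###.........
190 .....#.......................#..........
191 .............##.........................
```

```bash
python3 - <<'E'
from geo import *
s,a=now(); S=[.526,-.049,-.1786]; t=to_world(S,[(0,5.5,0)])[0]
plan([(.5515,.3153,.132,4.7,-1,3),(t[0],t[1],.115,79.77,-1)],1)
E
```

```text
[[-0.0, 0.0, -0.061, -0.0, -1], [-0.0, 0.0, -0.06, -0.0, -1], [-0.0, 0.0, -0.061, -0.0, -1], [-0.089, -0.013, 0.004, -0.156, -1], [-0.085, -0.028, 0.005, -0.157, -1], [-0.08, -0.042, 0.004, -0.156, -1], [-0.072, -0.053, 0.004, -0.157, -1], [-0.063, -0.065, 0.004, -0.156, -1], [-0.051, -0.074, 0.005, -0.157, -1], [-0.038, -0.082, 0.004, -0.156, -1]]
[[-0.024, -0.086, 0.004, -0.156, -1], [0, 0, 0, 0, -1], [0, 0, 0, 0, -1], [0, 0, 0, 0, -1], [0, 0, 0, 0, -1], [0, 0, 0, 0, -1], [0, 0, 0, 0, -1], [0, 0, 0, 0, -1], [0, 0, 0, 0, -1], [0, 0, 0, 0, -1]]
```

Request:
{"method": "send_rows", "body": {"series": [[0,0,-0.061,0,-1],[0,0,-0.06,0,-1],[0,0,-0.061,0,-1],[-0.089,-0.013,0.004,-0.156,-1],[-0.085,-0.028,0.005,-0.157,-1],[-0.08,-0.042,0.004,-0.156,-1],[-0.072,-0.053,0.004,-0.157,-1],[-0.063,-0.065,0.004,-0.156,-1],[-0.051,-0.074,0.005,-0.157,-1],[-0.038,-0.082,0.004,-0.156,-1]]}}

```text
t: 7.95
ee_pos: [0.5295, -0.0004, 0.1166]
tcp_rot: [-0.0, 0.168, 0.986, -0.0]
wrist_force: [0.9, 0.2, -1.0]
finger_gap: 0.104
gripper_force: 20.0
```

Request:
{"method": "send_rows", "body": {"series": [[-0.024,-0.086,0.004,-0.156,-1],[0,0,0,0,-1],[0,0,0,0,-1],[0,0,0,0,-1],[0,0,0,0,-1],[0,0,0,0,-1],[0,0,0,0,-1],[0,0,0,0,-1],[0,0,0,0,-1],[0,0,0,0,-1]]}}

```text
t: 9.2
ee_pos: [0.5269, -0.0435, 0.1149]
tcp_rot: [0.0, 0.089, 0.996, -0.0]
wrist_force: [-0.4, -0.4, -1.7]
finger_gap: 0.106
gripper_force: 20.0
```

```bash
python3 - <<'E'
from geo import *
import cv2
s,a=now(); print(s["t"],s["ee_pos"],a,s["wrist_force"],s["torque"],s["finger_gap"],s["qpos"])
f=arm.grab_frame("scene")[:,:,::-1]; cv2.imwrite("pics/s3f.png",f)
c=cv2.resize(f[150:260,225:345],None,fx=4,fy=4,interpolation=cv2.INTER_CUBIC)
t=arm.grab_frame("top")[:,:,::-1]; cv2.imwrite("pics/t3f.png",t)
d=cv2.resize(t[160:260,250:330],(352,440),interpolation=cv2.INTER_CUBIC)
X=s["ee_pos"]; r=np.radians(a)
tab=[X[0],X[1],X[2]+.041]
u=np.array([-np.sin(r),np.cos(r)]) # spacer length dir
pts=[[tab[0]+e*u[0],tab[1]+e*u[1],tab[2]+h] for e,h in((0,0),(.052,-.020),(-.052,-.020),(.03,-.0585),(-.03,-.0585))]
p=(proj(pts,"scene")-[225,150])*4
for q in p: cv2.circle(c,tuple(int(v) for v in q),3,(0,0,255),1)
q=(proj(pts,"top")-[250,160])*4.4
for k in q: cv2.circle(d,tuple(int(v) for v in k),3,(0,0,255),1)
cv2.imwrite("pics/s3.png",np.hstack([c[:440],d[:440]]))
E
```

```text
9.2 [ 0.5269 -0.0435  0.1149] 79.7377893668926 [-0.4236 -0.3503 -1.747 ] [0.0441 0.0241 0.0146] 0.10578620917564235 [-0.1307 -0.1817  1.8375 -0.      1.4859 -1.5224]
```

View pics/s3.png

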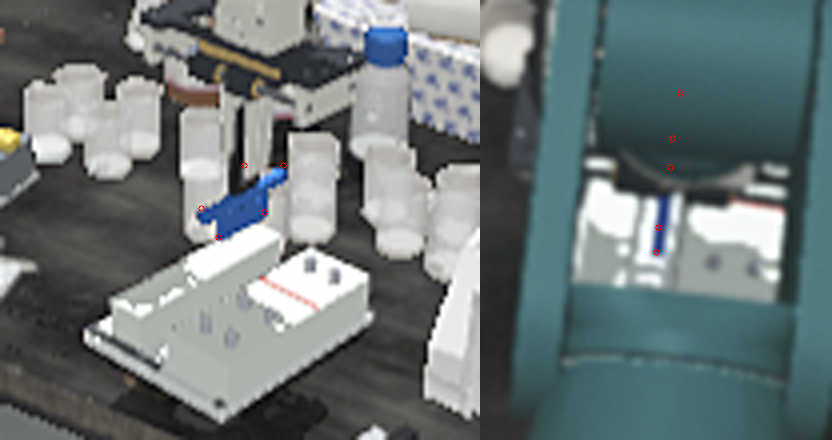

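Overlay fits the held blue spacer: its ears (200,210)/(285,165) and lower corners match, and in the top view it hangs within the slot. The tab centre is 41 mm above the reported TCP. I'll lower it.

Request:
{"method": "send_rows", "body": {"series": [[0,0,0.04,0,-1],[0,0,0.04,0,-1],[0,0,0.04,0,-1],[0,0,0.02,0,-1],[0,0,0.02,0,-1],[0,0,0.002,0,-1],[0,0,0,0,-1],[0,0,0,0,-1],[0,0,0,0,-1],[0,0,0,0,-1]]}}

```text
t: 10.55
ee_pos: [0.527, -0.0435, 0.0341]
tcp_rot: [0.0, 0.089, 0.996, 0.0]
wrist_force: [0.1, 0.4, -1.9]
finger_gap: 0.104
gripper_force: 20.0
```

Request:
{"method": "send_rows", "body": {"series": [[0,0,0.002,0,-1],[0,0,0.002,0,-1],[0,0,0.002,0,-1],[0,0,0,0,-1],[0,0,0,0,-1],[0,0,0,0,-1],[0,0,0,0,-1],[0,0,0,0,-1],[0,0,0,0,-1],[0,0,0,0,-1]]}}

```text
t: 11.8
ee_pos: [0.5269, -0.0435, 0.0309]
tcp_rot: [0.0, 0.089, 0.996, -0.0]
wrist_force: [1.1, -0.8, -0.9]
finger_gap: 0.106
gripper_force: 20.0
```

Request:
{"method": "send_rows", "body": {"series": [[0,0,0.002,0,-1],[0,0,0.001,0,-1],[0,0,0,0,-1],[0,0,0,0,-1],[0,0,0,0,-1],[0,0,0,0,-1],[0,0,0,0,-1],[0,0,0,0,-1],[0,0,0,0,-1],[0,0,0,0,-1]]}}

```text
t: 13.05
ee_pos: [0.527, -0.0436, 0.0297]
tcp_rot: [0.0, 0.089, 0.996, -0.0]
wrist_force: [-2.3, -0.1, 5.5]
finger_gap: 0.104
gripper_force: 20.0
```

Request:
{"method": "send_rows", "body": {"series": [[0,-0.004,-0.006,0,-1],[0,-0.004,0,0,-1],[0,-0.004,0,0,-1],[0,-0.004,0,0,-1],[0,0,0,0,-1],[0,0,0,0,-1],[0,0,0,0,-1],[0,0,0,0,-1],[0,0,0,0,-1],[0,0,0,0,-1]]}}

```text
t: 14.3
ee_pos: [0.5255, -0.0514, 0.0324]
tcp_rot: [0.0, 0.089, 0.996, -0.0]
wrist_force: [-0.0, -0.0, -0.9]
finger_gap: 0.106
gripper_force: 20.0
```

Request:
{"method": "send_rows", "body": {"series": [[0,-0.002,0,0,-1],[0,-0.001,0,0,-1],[0,0,0,0,-1],[0,0,0,0,-1],[0,0,0,0,-1],[0,0,0,0,-1],[0,0,0,0,-1],[0,0,0,0,-1],[0,0,0,0,-1],[0,0,0,0,-1]]}}

```text
t: 15.55
ee_pos: [0.5252, -0.0529, 0.0325]
tcp_rot: [-0.0, 0.089, 0.996, 0.0]
wrist_force: [0.6, 0.4, -1.8]
finger_gap: 0.105
gripper_force: 20.0
```

Request:
{"method": "send_rows", "body": {"series": [[0,-0.001,0,0,-1],[0,-0.001,0,0,-1],[0,0,0,0,-1],[0,0,0,0,-1],[0,0,0,0,-1],[0,0,0,0,-1],[0,0,0,0,-1],[0,0,0,0,-1],[0,0,0,0,-1],[0,0,0,0,-1]]}}

```text
t: 16.8
ee_pos: [0.525, -0.0538, 0.0324]
tcp_rot: [-0.0, 0.089, 0.996, -0.0]
wrist_force: [-0.6, -0.2, 0.5]
finger_gap: 0.105
gripper_force: 20.0
```

Request:
{"method": "send_rows", "body": {"series": [[0,-0.001,0,0,-1],[0,-0.001,0,0,-1],[0,0,0,0,-1],[0,0,0,0,-1],[0,0,0,0,-1],[0,0,0,0,-1],[0,0,0,0,-1],[0,0,0,0,-1],[0,0,0,0,-1],[0,0,0,0,-1]]}}

```text
t: 18.05
ee_pos: [0.525, -0.0541, 0.0325]
tcp_rot: [0.0, 0.089, 0.996, 0.001]
wrist_force: [0.9, 7.5, -0.4]
finger_gap: 0.099
gripper_force: 20.0
```

Request:
{"method": "send_rows", "body": {"series": [[0,0.009,0,0,-1],[0,0.01,0,0,-1],[0,0.01,0,0,-1],[0,0.005,0,0,-1],[0,0,0,0,-1],[0,0,0,0,-1],[0,0,0,0,-1],[0,0,0,0,-1],[0,0,0,0,-1],[0,0,0,0,-1]]}}

```text
t: 19.3
ee_pos: [0.5279, -0.0381, 0.0324]
tcp_rot: [-0.0, 0.089, 0.996, -0.0]
wrist_force: [-0.3, 0.2, -1.0]
finger_gap: 0.103
gripper_force: 20.0
```

Request:
{"method": "send_rows", "body": {"series": [[0,0.002,0,0,-1],[0,0.001,0,0,-1],[0,0,0,0,-1],[0,0,0,0,-1],[0,0,0,0,-1],[0,0,0,0,-1],[0,0,0,0,-1],[0,0,0,0,-1],[0,0,0,0,-1],[0,0,0,0,-1]]}}

```text
t: 20.55
ee_pos: [0.5282, -0.0366, 0.0325]
tcp_rot: [0.0, 0.089, 0.996, 0.0]
wrist_force: [-0.1, 0.2, -1.1]
finger_gap: 0.106
gripper_force: 20.0
```

Request:
{"method": "send_rows", "body": {"series": [[0,0.001,0,0,-1],[0,0.001,0,0,-1],[0,0,0,0,-1],[0,0,0,0,-1],[0,0,0,0,-1],[0,0,0,0,-1],[0,0,0,0,-1],[0,0,0,0,-1],[0,0,0,0,-1],[0,0,0,0,-1]]}}

```text
t: 21.8
ee_pos: [0.5283, -0.0356, 0.0324]
tcp_rot: [-0.0, 0.089, 0.996, -0.0]
wrist_force: [-0.0, 0.1, -1.5]
finger_gap: 0.105
gripper_force: 20.0
```

Request:
{"method": "send_rows", "body": {"series": [[0,0.001,0,0,-1],[0,0.001,0,0,-1],[0,0,0,0,-1],[0,0,0,0,-1],[0,0,0,0,-1],[0,0,0,0,-1],[0,0,0,0,-1],[0,0,0,0,-1],[0,0,0,0,-1],[0,0,0,0,-1]]}}

```text
t: 23.05
ee_pos: [0.5285, -0.0346, 0.0324]
tcp_rot: [-0.0, 0.089, 0.996, 0.0]
wrist_force: [0.3, 0.0, -1.1]
finger_gap: 0.108
gripper_force: 20.0
```

Request:
{"method": "send_rows", "body": {"series": [[0,0.001,0,0,-1],[0,0.001,0,0,-1],[0,0,0,0,-1],[0,0,0,0,-1],[0,0,0,0,-1],[0,0,0,0,-1],[0,0,0,0,-1],[0,0,0,0,-1],[0,0,0,0,-1],[0,0,0,0,-1]]}}

```text
t: 24.3
ee_pos: [0.5287, -0.0337, 0.0325]
tcp_rot: [0.0, 0.089, 0.996, -0.0]
wrist_force: [-0.7, 0.4, -0.5]
finger_gap: 0.106
gripper_force: 20.0
```

Request:
{"method": "send_rows", "body": {"series": [[0,0.001,0,0,-1],[0,0.001,0,0,-1],[0,0,0,0,-1],[0,0,0,0,-1],[0,0,0,0,-1],[0,0,0,0,-1],[0,0,0,0,-1],[0,0,0,0,-1],[0,0,0,0,-1],[0,0,0,0,-1]]}}

```text
t: 25.55
ee_pos: [0.5289, -0.0327, 0.0325]
tcp_rot: [0.0, 0.089, 0.996, -0.0]
wrist_force: [0.3, 0.7, -1.1]
finger_gap: 0.101
gripper_force: 20.0
```

Request:
{"method": "send_rows", "body": {"series": [[0,0.001,0,0,-1],[0,0.001,0,0,-1],[0,0,0,0,-1],[0,0,0,0,-1],[0,0,0,0,-1],[0,0,0,0,-1],[0,0,0,0,-1],[0,0,0,0,-1],[0,0,0,0,-1],[0,0,0,0,-1]]}}

```text
t: 26.8
ee_pos: [0.529, -0.0319, 0.0325]
tcp_rot: [-0.0, 0.089, 0.996, -0.0]
wrist_force: [-0.6, -4.6, -0.7]
finger_gap: 0.106
gripper_force: 20.0
```

Slot width is about 32 mm by touch, so all should fit, with the slot middle at stand y ≈ +6. I'll still try them in turn, so blue goes back and green comes next.

```bash
cat >>geo.py <<'E'
S=[.526,-.049,-.1786]
C=to_world(S,[(0,6,0)])[0]
K={"yellow":(.5966,.3200),"blue":(.5508,.3162),"green":(.5049,.3123),"red":(.4591,.3085),"white":(.4132,.3047)}
def swap(back,nxt,by=None):
    """from in-slot, return spacer 'back', then grip 'nxt'"""
    b=by or K[back]; n=K[nxt]
    return [(C[0],C[1],.045,79.77,-1,2),(C[0],C[1],.132,79.77,-1,2),(b[0],b[1],.132,4.77,-1),(b[0],b[1],.060,4.77,-1,2),(b[0],b[1],.0415,4.77,-1,2),(b[0],b[1],.0415,4.77,-.35,4),(b[0],b[1],.1,4.77,-.35,2),(n[0],n[1],.1,4.77,-.35),(n[0],n[1],.0412,4.77,-.35,2),(n[0],n[1],.0412,4.77,-.35,2),(n[0],n[1],.0412,4.77,-1,4)]
def insert(n):
    n=K[n]
    return [(n[0],n[1],.132,4.77,-1,3),(C[0],C[1],.115,79.77,-1),(C[0],C[1],.115,79.77,-1,4),(C[0],C[1],.076,79.77,-1,2),(C[0],C[1],.076,79.77,-1,2),(C[0],C[1],.060,79.77,-1,3),(C[0],C[1],.034,79.77,-1,3)]
E
python3 - <<'E'
from geo import *
print(C); plan(swap("blue","green",(.5515,.3153)),-1)
E
```

```text
[ 0.5271 -0.0431  0.    ]
[[-0.0, -0.011, -0.013, -0.0, -1], [-0.0, -0.012, -0.012, -0.001, -1], [-0.0, 0.0, -0.087, 0.0, -1], [-0.0, 0.0, -0.087, 0.0, -1], [0.01, 0.089, -0.0, 0.156, -1], [0.024, 0.087, -0.0, 0.157, -1], [0.038, 0.081, -0.0, 0.156, -1], [0.051, 0.074, -0.0, 0.156, -1], [0.062, 0.065, -0.0, 0.157, -1], [0.072, 0.054, -0.0, 0.156, -1]]
[[0.08, 0.041, -0.0, 0.156, -1], [0.085, 0.028, -0.0, 0.156, -1], [0.0, 0.0, 0.072, 0.0, -1], [0.0, 0.0, 0.072, 0.0, -1], [0.0, 0.0, 0.018, 0.0, -1], [0.0, 0.0, 0.019, 0.0, -1], [0.0, 0.0, -0.0, 0.0, -0.35], [0.0, 0.0, -0.0, 0.0, -0.35], [0.0, 0.0, -0.0, 0.0, -0.35], [0.0, 0.0, -0.0, 0.0, -0.35]]
[[0.0, 0.0, -0.059, 0.0, -0.35], [0.0, 0.0, -0.058, 0.0, -0.35], [0.002, -0.093, -0.0, 0.0, -0.35], [0.0, -0.0, 0.059, 0.0, -0.35], [0.0, -0.0, 0.059, 0.0, -0.35], [0.0, -0.0, -0.0, 0.0, -0.35], [0.0, -0.0, -0.0, 0.0, -0.35], [0.0, -0.0, -0.0, 0.0, -1], [0.0, -0.0, -0.0, 0.0, -1], [0.0, -0.0, -0.0, 0.0, -1]]
[[0.0, -0.0, -0.0, 0.0, -1], [0, 0, 0, 0, -1], [0, 0, 0, 0, -1], [0, 0, 0, 0, -1], [0, 0, 0, 0, -1], [0, 0, 0, 0, -1], [0, 0, 0, 0, -1], [0, 0, 0, 0, -1], [0, 0, 0, 0, -1], [0, 0, 0, 0, -1]]
```

Request:
{"method": "send_rows", "body": {"series": [[0,-0.011,-0.013,0,-1],[0,-0.012,-0.012,-0.001,-1],[0,0,-0.087,0,-1],[0,0,-0.087,0,-1],[0.01,0.089,0,0.156,-1],[0.024,0.087,0,0.157,-1],[0.038,0.081,0,0.156,-1],[0.051,0.074,0,0.156,-1],[0.062,0.065,0,0.157,-1],[0.072,0.054,0,0.156,-1]]}}

```text
t: 28.05
ee_pos: [0.5455, 0.2272, 0.1325]
tcp_rot: [0.0, 0.55, 0.835, 0.0]
wrist_force: [0.7, -0.6, -0.5]
finger_gap: 0.104
gripper_force: 20.0
```

Request:
{"method": "send_rows", "body": {"series": [[0.08,0.041,0,0.156,-1],[0.085,0.028,0,0.156,-1],[0,0,0,0,-1],[0,0,0,0,-1],[0,0,0,0,-1],[0,0,0,0,-1],[0,0,0,0,-1],[0,0,0.05,0,-1],[0,0,0,0,-1],[0,0,0,0,-1]]}}

```text
t: 29.3
ee_pos: [0.5516, 0.3153, 0.1078]
tcp_rot: [0.0, 0.677, 0.736, 0.0]
wrist_force: [0.5, 0.2, -0.0]
finger_gap: 0.108
gripper_force: 20.0
```

Request:
{"method": "send_rows", "body": {"series": [[0,0,0.05,0,-1],[0,0,0.05,0,-1],[0,0,0.02,0,-1],[0,0,0.012,0,-1],[0,0,0,0,-1],[0,0,0,0,-1],[0,0,0,0,-0.35],[0,0,0,0,-0.35],[0,0,0,0,-0.35],[0,0,0,0,-0.35]]}}

```text
t: 30.55
ee_pos: [0.5515, 0.3153, 0.041]
tcp_rot: [0.0, 0.677, 0.736, 0.0]
wrist_force: [-0.3, -0.8, 0.1]
finger_gap: 0.327
gripper_force: 0.0
```

Request:
{"method": "send_rows", "body": {"series": [[0,0,0,0,-0.35],[0,0,-0.059,0,-0.35],[0,0,-0.058,0,-0.35],[0.002,-0.093,0,0,-0.35],[0,0,0,0,-0.35],[0,0,0,0,-0.35],[0,0,0.059,0,-0.35],[0,0,0.059,0,-0.35],[0,0,0,0,-0.35],[0,0,0,0,-0.35]]}}

```text
t: 31.8
ee_pos: [0.5058, 0.3126, 0.0415]
tcp_rot: [0.0, 0.677, 0.736, 0.0]
wrist_force: [0.4, -0.4, 0.4]
finger_gap: 0.325
gripper_force: 0.0
```

Request:
{"method": "send_rows", "body": {"series": [[0,0,0,0,-1],[0,0,0,0,-1],[0,0,0,0,-1],[0,0,0,0,-1],[0,0,0,0,-1],[0,0,0,0,-1],[0,0,-0.02,0,-1],[0,0,-0.02,0,-1],[0,0,0,0,-1],[0,0,0,0,-1]]}}

```text
t: 33.05
ee_pos: [0.505, 0.3124, 0.0603]
tcp_rot: [-0.0, 0.677, 0.736, -0.0]
wrist_force: [-0.3, 0.3, -1.0]
finger_gap: 0.108
gripper_force: 20.0
```

```bash
python3 - <<'E'
from geo import *
import cv2
s,a=now(); print(s["t"],s["ee_pos"],a,s["wrist_force"],s["finger_gap"])
K["green"]=tuple(s["ee_pos"][:2])
plan(insert("green"),-1)
# blue back? compare blue pixels with start
f0=cv2.imread("pics/scene0.png")[:,:,::-1].astype(int); f=arm.grab_frame("scene").astype(int)
for F in(f0,f):
    m=(F[...,2]>110)&(F[...,2]-F[...,0]>60); m[:160]=0;m[230:]=0;m[:,:180]=0;m[:,240:]=0; y,x=np.nonzero(m); print(len(x),x.mean(),y.mean())
E
```

```text
33.05 [0.505  0.3124 0.0603] 4.804616526838455 [-0.2525  0.2583 -0.9698] 0.10791398109323877
[[0.0, 0.0, -0.048, 0.0, -1], [0.0, 0.0, -0.048, 0.0, -1], [0.0, 0.0, -0.047, 0.001, -1], [-0.089, -0.002, 0.004, -0.156, -1], [-0.088, -0.016, 0.004, -0.157, -1], [-0.083, -0.03, 0.005, -0.156, -1], [-0.078, -0.044, 0.004, -0.156, -1], [-0.069, -0.056, 0.004, -0.157, -1], [-0.06, -0.066, 0.004, -0.156, -1], [-0.048, -0.075, 0.004, -0.156, -1]]
[[-0.035, -0.082, 0.005, -0.156, -1], [0.0, 0.0, -0.0, -0.0, -1], [0.0, 0.0, -0.0, -0.0, -1], [0.0, 0.0, -0.0, -0.0, -1], [0.0, 0.0, -0.0, -0.0, -1], [0.0, 0.0, 0.039, -0.0, -1], [0.0, 0.0, 0.039, -0.0, -1], [0.0, 0.0, -0.0, -0.0, -1], [0.0, 0.0, -0.0, -0.0, -1], [0.0, 0.0, 0.011, -0.0, -1]]
[[0.0, 0.0, 0.01, -0.0, -1], [0.0, 0.0, 0.011, -0.0, -1], [0.0, 0.0, 0.017, -0.0, -1], [0.0, 0.0, 0.017, -0.0, -1], [0.0, 0.0, 0.018, -0.0, -1], [0, 0, 0, 0, -1], [0, 0, 0, 0, -1], [0, 0, 0, 0, -1], [0, 0, 0, 0, -1], [0, 0, 0, 0, -1]]
76 214.32894736842104 189.03947368421052
52 215.59615384615384 189.23076923076923
```

Request:
{"method": "send_rows", "body": {"series": [[0,0,-0.048,0,-1],[0,0,-0.048,0,-1],[0,0,-0.047,0.001,-1],[-0.089,-0.002,0.004,-0.156,-1],[-0.088,-0.016,0.004,-0.157,-1],[-0.083,-0.03,0.005,-0.156,-1],[-0.078,-0.044,0.004,-0.156,-1],[-0.069,-0.056,0.004,-0.157,-1],[-0.06,-0.066,0.004,-0.156,-1],[-0.048,-0.075,0.004,-0.156,-1]]}}

```text
t: 34.35
ee_pos: [0.5243, -0.0001, 0.1171]
tcp_rot: [-0.0, 0.168, 0.986, -0.0]
wrist_force: [-0.2, -0.3, -0.5]
finger_gap: 0.11
gripper_force: 20.0
```

Request:
{"method": "send_rows", "body": {"series": [[-0.035,-0.082,0.005,-0.156,-1],[0,0,0,0,-1],[0,0,0,0,-1],[0,0,0,0,-1],[0,0,0,0,-1],[0,0,0.039,0,-1],[0,0,0.039,0,-1],[0,0,0.011,0,-1],[0,0,0,0,-1],[0,0,0,0,-1]]}}

```text
t: 35.6
ee_pos: [0.5275, -0.0432, 0.071]
tcp_rot: [0.0, 0.089, 0.996, 0.0]
wrist_force: [-1.0, -0.3, -1.0]
finger_gap: 0.107
gripper_force: 20.0
```

Request:
{"method": "send_rows", "body": {"series": [[0,0,0.01,0,-1],[0,0,0.011,0,-1],[0,0,0.017,0,-1],[0,0,0.017,0,-1],[0,0,0.018,0,-1],[0,0,0.004,0,-1],[0,0,0.004,0,-1],[0,0,0,0,-1],[0,0,0,0,-1],[0,0,0,0,-1]]}}

```text
t: 36.85
ee_pos: [0.5273, -0.0432, 0.0301]
tcp_rot: [0.0, 0.089, 0.996, -0.0]
wrist_force: [0.1, 0.1, -0.8]
finger_gap: 0.105
gripper_force: 20.0
```

```bash
python3 - <<'E'
from geo import *
s,a=now(); print(s["t"],s["ee_pos"],a,s["wrist_force"],s["finger_gap"])
plan(swap("green","yellow",(.505,.3124)),-1)
E
```

```text
36.85 [ 0.5273 -0.0432  0.0301] 79.74469675004696 [ 0.1402  0.1496 -0.8231] 0.10472708569352884
[[0.0, 0.0, -0.015, -0.0, -1], [0.001, 0.0, -0.015, -0.0, -1], [-0.0, 0.0, -0.087, -0.0, -1], [-0.0, 0.0, -0.087, -0.0, -1], [0.021, 0.086, 0.0, 0.156, -1], [0.035, 0.082, 0.0, 0.156, -1], [0.048, 0.075, 0.0, 0.157, -1], [0.06, 0.067, 0.0, 0.156, -1], [0.069, 0.055, 0.0, 0.156, -1], [0.078, 0.044, 0.0, 0.156, -1]]
[[0.083, 0.031, 0.0, 0.156, -1], [0.088, 0.016, 0.0, 0.157, -1], [-0.0, -0.0, 0.072, -0.0, -1], [-0.0, -0.0, 0.072, -0.0, -1], [-0.0, -0.0, 0.019, -0.0, -1], [-0.0, -0.0, 0.018, -0.0, -1], [-0.0, -0.0, 0.0, -0.0, -0.35], [-0.0, -0.0, 0.0, -0.0, -0.35], [-0.0, -0.0, 0.0, -0.0, -0.35], [-0.0, -0.0, 0.0, -0.0, -0.35]]
[[-0.0, -0.0, -0.058, -0.0, -0.35], [-0.0, -0.0, -0.059, -0.0, -0.35], [-0.0, 0.092, 0.0, -0.0, -0.35], [-0.0, 0.092, 0.0, -0.0, -0.35], [-0.0, -0.0, 0.059, -0.0, -0.35], [-0.0, -0.0, 0.059, -0.0, -0.35], [-0.0, -0.0, -0.0, -0.0, -0.35], [-0.0, -0.0, -0.0, -0.0, -0.35], [-0.0, -0.0, -0.0, -0.0, -1], [-0.0, -0.0, -0.0, -0.0, -1]]
[[-0.0, -0.0, -0.0, -0.0, -1], [-0.0, -0.0, -0.0, -0.0, -1], [0, 0, 0, 0, -1], [0, 0, 0, 0, -1], [0, 0, 0, 0, -1], [0, 0, 0, 0, -1], [0, 0, 0, 0, -1], [0, 0, 0, 0, -1], [0, 0, 0, 0, -1], [0, 0, 0, 0, -1]]
```

Request:
{"method": "send_rows", "body": {"series": [[0,0,0.001,0,-1],[0,0,0,0,-1],[0,0,-0.03,0,-1],[0,0,-0.088,0,-1],[0,0,-0.087,0,-1],[0.021,0.086,0,0.156,-1],[0.035,0.082,0,0.156,-1],[0.048,0.075,0,0.157,-1],[0.06,0.067,0,0.156,-1],[0.069,0.055,0,0.156,-1]]}}

```text
t: 38.1
ee_pos: [0.5133, 0.1804, 0.1332]
tcp_rot: [0.0, 0.48, 0.877, 0.0]
wrist_force: [1.6, -0.3, -0.9]
finger_gap: 0.106
gripper_force: 20.0
```

Request:
{"method": "send_rows", "body": {"series": [[0.078,0.044,0,0.156,-1],[0.083,0.031,0,0.156,-1],[0.088,0.016,0,0.157,-1],[0,0,0,0,-1],[0,0,0,0,-1],[0,0,0,0,-1],[0,0,0,0,-1],[0,0,0.05,0,-1],[0,0,0.05,0,-1],[0,0,0.05,0,-1]]}}

```text
t: 39.35
ee_pos: [0.5056, 0.3119, 0.0563]
tcp_rot: [0.0, 0.677, 0.736, 0.0]
wrist_force: [-0.6, -1.0, -1.6]
finger_gap: 0.105
gripper_force: 20.0
```

Request:
{"method": "send_rows", "body": {"series": [[0,0,0.02,0,-1],[0,0,0.011,0,-1],[0,0,0,0,-1],[0,0,0,0,-1],[0,0,0,0,-0.35],[0,0,0,0,-0.35],[0,0,0,0,-0.35],[0,0,0,0,-0.35],[0,0,0,0,-0.35],[0,0,-0.058,0,-0.35]]}}

```text
t: 40.6
ee_pos: [0.5044, 0.3118, 0.0687]
tcp_rot: [-0.001, 0.677, 0.736, -0.002]
wrist_force: [0.8, 0.4, 0.3]
finger_gap: 0.327
gripper_force: 0.0
```

```bash
python3 - <<'E'
from geo import *
s,a=now(); print(s["t"],s["ee_pos"],a,s["wrist_force"],s["finger_gap"])
n=K["yellow"]
plan([(*s["ee_pos"][:2],.1,4.77,-.35),(n[0],n[1],.1,4.77,-.35),(n[0],n[1],.0412,4.77,-.35,2)],-1)
E
```

```text
40.6 [0.5044 0.3118 0.0687] 4.740898402060029 [0.8164 0.389  0.3123] 0.3268925962335174
[[0.0, 0.0, -0.063, -0.0, -0.35], [0.001, 0.093, 0.0, -0.0, -0.35], [0.0, 0.092, 0.0, -0.0, -0.35], [0.0, 0.0, 0.059, -0.0, -0.35], [0.0, 0.0, 0.059, -0.0, -0.35], [0, 0, 0, 0, -0.35], [0, 0, 0, 0, -0.35], [0, 0, 0, 0, -0.35], [0, 0, 0, 0, -0.35], [0, 0, 0, 0, -0.35]]
```

Request:
{"method": "send_rows", "body": {"series": [[0,0,-0.061,0,-0.35],[0.001,0.093,0,0,-0.35],[0,0.092,0,0,-0.35],[0,0,0,0,-0.35],[0,0,0,0,-0.35],[0,0,0.059,0,-0.35],[0,0,0.059,0,-0.35],[0,0,0,0,-0.35],[0,0,0,0,-0.35],[0,0,0,0,-1]]}}

```text
t: 41.85
ee_pos: [0.598, 0.321, 0.0437]
tcp_rot: [0.0, 0.677, 0.736, 0.001]
wrist_force: [1.0, 0.5, 0.4]
finger_gap: 0.263
gripper_force: 0.0
```

Request:
{"method": "send_rows", "body": {"series": [[0,0,0,0,-1],[0,0,0,0,-1],[0,0,0,0,-1],[0,0,0,0,-1],[0,0,0,0,-1],[0,0,-0.03,0,-1],[0,0,-0.05,0,-1],[0,0,-0.05,0,-1],[0,0,-0.05,0,-1],[0,0,0,0,-1]]}}

```text
t: 43.1
ee_pos: [0.5984, 0.321, 0.1346]
tcp_rot: [0.001, 0.677, 0.736, 0.002]
wrist_force: [0.9, 0.2, -0.8]
finger_gap: 0.105
gripper_force: 20.0
```

```bash
python3 - <<'E'
from geo import *
s,a=now(); print(s["t"],s["ee_pos"],a,s["wrist_force"],s["finger_gap"])
K["yellow"]=s["ee_pos"][:2]
plan(insert("yellow")[1:],-1)
E
```

```text
43.1 [0.5984 0.321  0.1346] 4.743691300035625 [ 0.8749  0.2282 -0.8074] 0.10459805936831701
[[-0.089, -0.025, 0.005, -0.156, -1], [-0.084, -0.04, 0.005, -0.157, -1], [-0.076, -0.053, 0.005, -0.156, -1], [-0.067, -0.064, 0.005, -0.156, -1], [-0.056, -0.074, 0.004, -0.157, -1], [-0.042, -0.083, 0.005, -0.156, -1], [-0.029, -0.088, 0.005, -0.156, -1], [-0.013, -0.092, 0.005, -0.156, -1], [-0.0, 0.0, 0.0, -0.0, -1], [-0.0, 0.0, 0.0, -0.0, -1]]
[[-0.0, 0.0, 0.0, -0.0, -1], [-0.0, 0.0, 0.0, -0.0, -1], [-0.0, 0.0, 0.039, -0.0, -1], [-0.0, 0.0, 0.039, -0.0, -1], [-0.0, 0.0, 0.0, -0.0, -1], [-0.0, 0.0, 0.0, -0.0, -1], [-0.0, 0.0, 0.011, -0.0, -1], [-0.0, 0.0, 0.01, -0.0, -1], [-0.0, 0.0, 0.011, -0.0, -1], [-0.0, 0.0, 0.017, -0.0, -1]]
[[-0.0, 0.0, 0.018, -0.0, -1], [-0.0, 0.0, 0.017, -0.0, -1], [0, 0, 0, 0, -1], [0, 0, 0, 0, -1], [0, 0, 0, 0, -1], [0, 0, 0, 0, -1], [0, 0, 0, 0, -1], [0, 0, 0, 0, -1], [0, 0, 0, 0, -1], [0, 0, 0, 0, -1]]
```

Request:
{"method": "send_rows", "body": {"series": [[-0.089,-0.025,0.005,-0.156,-1],[-0.084,-0.04,0.005,-0.157,-1],[-0.076,-0.053,0.005,-0.156,-1],[-0.067,-0.064,0.005,-0.156,-1],[-0.056,-0.074,0.004,-0.157,-1],[-0.042,-0.083,0.005,-0.156,-1],[-0.029,-0.088,0.005,-0.156,-1],[-0.013,-0.092,0.005,-0.156,-1],[0,0,0,0,-1],[0,0,0,0,-1]]}}

```text
t: 44.35
ee_pos: [0.5259, -0.0433, 0.1118]
tcp_rot: [-0.0, 0.091, 0.996, 0.0]
wrist_force: [-0.4, -1.3, -1.3]
finger_gap: 0.107
gripper_force: 20.0
```

Request:
{"method": "send_rows", "body": {"series": [[0,0,0,0,-1],[0,0,0.039,0,-1],[0,0,0.039,0,-1],[0,0,0,0,-1],[0,0,0.011,0,-1],[0,0,0.01,0,-1],[0,0,0.011,0,-1],[0,0,0.017,0,-1],[0,0,0.018,0,-1],[0,0,0.012,0,-1]]}}

```text
t: 45.6
ee_pos: [0.5258, -0.0435, 0.0331]
tcp_rot: [-0.0, 0.089, 0.996, 0.0]
wrist_force: [0.2, -0.2, -1.5]
finger_gap: 0.104
gripper_force: 20.0
```

Request:
{"method": "send_rows", "body": {"series": [[0,0,0.002,0,-1],[0,0,0.001,0,-1],[0,0,0.001,0,-1],[0,0,0,0,-1],[0,0,0,0,-1],[0,0,0,0,-1],[0,0,0,0,-1],[0,0,0,0,-1],[0,0,0,0,-1],[0,0,0,0,-1]]}}

```text
t: 46.85
ee_pos: [0.526, -0.0436, 0.0319]
tcp_rot: [-0.0, 0.089, 0.996, -0.0]
wrist_force: [-0.1, 0.0, -1.9]
finger_gap: 0.104
gripper_force: 20.0
```

Request:
{"method": "send_rows", "body": {"series": [[0,0,0.001,0,-1],[0,0,0.001,0,-1],[0,0,0.001,0,-1],[0,0,0,0,-1],[0,0,0,0,-1],[0,0,0,0,-1],[0,0,0,0,-1],[0,0,0,0,-1],[0,0,0,0,-1],[0,0,0,0,-1]]}}

```text
t: 48.1
ee_pos: [0.5262, -0.0435, 0.031]
tcp_rot: [0.0, 0.089, 0.996, -0.0]
wrist_force: [-2.6, 0.9, 5.7]
finger_gap: 0.104
gripper_force: 20.0
```

```bash
python3 - <<'E'
from geo import *
s,a=now(); print(s["t"],s["ee_pos"],a,s["wrist_force"],s["finger_gap"])
plan(swap("yellow","red",(.597,.3205))[:4],-1)
E
```

```text
48.1 [ 0.5262 -0.0435  0.031 ] 79.74517264305312 [-2.5875  0.9149  5.666 ] 0.10405600860212379
[[-0.001, 0.001, -0.014, -0.0, -1], [-0.001, 0.0, -0.014, -0.0, -1], [0.0, 0.0, -0.087, -0.0, -1], [0.0, 0.0, -0.087, -0.0, -1], [-0.001, 0.093, 0.0, 0.156, -1], [0.014, 0.091, 0.0, 0.156, -1], [0.029, 0.088, 0.0, 0.157, -1], [0.043, 0.082, 0.0, 0.156, -1], [0.055, 0.074, 0.0, 0.156, -1], [0.067, 0.064, 0.0, 0.156, -1]]
[[0.077, 0.052, 0.0, 0.156, -1], [0.084, 0.04, 0.0, 0.157, -1], [-0.0, -0.0, 0.072, -0.0, -1], [-0.0, -0.0, 0.072, -0.0, -1], [0, 0, 0, 0, -1], [0, 0, 0, 0, -1], [0, 0, 0, 0, -1], [0, 0, 0, 0, -1], [0, 0, 0, 0, -1], [0, 0, 0, 0, -1]]
```

Request:
{"method": "send_rows", "body": {"series": [[0,0,-0.028,0,-1],[0,0,-0.087,0,-1],[0,0,-0.087,0,-1],[-0.002,0.093,0,0.156,-1],[0.014,0.091,0,0.156,-1],[0.029,0.088,0,0.157,-1],[0.043,0.082,0,0.156,-1],[0.055,0.074,0,0.156,-1],[0.067,0.064,0,0.156,-1],[0.077,0.052,0,0.156,-1]]}}

```text
t: 49.35
ee_pos: [0.5875, 0.2763, 0.1323]
tcp_rot: [0.0, 0.617, 0.787, 0.0]
wrist_force: [0.6, 0.6, -1.3]
finger_gap: 0.109
gripper_force: 20.0
```

Request:
{"method": "send_rows", "body": {"series": [[0.084,0.04,0,0.157,-1],[0,0,0,0,-1],[0,0,0,0,-1],[0,0,0,0,-1],[0,0,0,0,-1],[0,0,0.05,0,-1],[0,0,0.05,0,-1],[0,0,0.04,0,-1],[0,0,0,0,-1],[0,0,0,0,-1]]}}

```text
t: 50.6
ee_pos: [0.5968, 0.3204, 0.0625]
tcp_rot: [0.0, 0.677, 0.736, 0.0]
wrist_force: [0.5, -0.5, -0.1]
finger_gap: 0.106
gripper_force: 20.0
```

Request:
{"method": "send_rows", "body": {"series": [[0,0,0.02,0,-1],[0,0,0.02,0,-1],[0,0,0,0,-1],[0,0,0,0,-1],[0,0,0,0,-0.35],[0,0,0,0,-0.35],[0,0,0,0,-0.35],[0,0,0,0,-0.35],[0,0,0,0,-0.35],[0,0,-0.06,0,-0.35]]}}

```text
t: 51.85
ee_pos: [0.5953, 0.3197, 0.0694]
tcp_rot: [-0.001, 0.677, 0.736, -0.002]
wrist_force: [-0.6, -0.0, 0.6]
finger_gap: 0.326
gripper_force: 0.0
```

Request:
{"method": "send_rows", "body": {"series": [[0,0,-0.06,0,-0.35],[0,-0.092,0,0,-0.35],[0,-0.092,0,0,-0.35],[-0.001,-0.092,0,0,-0.35],[0,0,0,0,-0.35],[0,0,0,0,-0.35],[0,0,0,0,-0.35],[0,0,0.06,0,-0.35],[0,0,0.062,0,-0.35],[0,0,0,0,-0.35]]}}

```text
t: 53.1
ee_pos: [0.4583, 0.3076, 0.0382]
tcp_rot: [-0.001, 0.677, 0.736, -0.002]
wrist_force: [-0.7, -1.1, 0.9]
finger_gap: 0.326
gripper_force: 0.0
```

Request:
{"method": "send_rows", "body": {"series": [[0,0,0,0,-0.35],[0,0,0,0,-1],[0,0,0,0,-1],[0,0,0,0,-1],[0,0,0,0,-1],[0,0,0,0,-1],[0,0,0,0,-1],[0,0,0,0,-1],[0,0,0,0,-1],[0,0,0,0,-1]]}}

```text
t: 54.35
ee_pos: [0.4591, 0.3085, 0.0408]
tcp_rot: [0.0, 0.677, 0.736, 0.0]
wrist_force: [0.2, 1.4, 6.0]
finger_gap: 0.105
gripper_force: 20.0
```

```bash
python3 - <<'E'
from geo import *
s,a=now(); print(s["t"],s["ee_pos"],a,s["wrist_force"],s["finger_gap"])
K["red"]=s["ee_pos"][:2]
plan(insert("red"),-1)
E
```

```text
54.35 [0.4591 0.3085 0.0408] 4.742955172799704 [0.2352 1.4396 6.0113] 0.10525864019963253
[[0.0, 0.0, -0.061, -0.0, -1], [0.0, 0.0, -0.061, -0.0, -1], [0.0, 0.0, -0.06, -0.0, -1], [-0.089, 0.01, 0.004, -0.156, -1], [-0.089, -0.005, 0.004, -0.157, -1], [-0.088, -0.02, 0.005, -0.156, -1], [-0.083, -0.033, 0.004, -0.156, -1], [-0.076, -0.047, 0.004, -0.157, -1], [-0.068, -0.058, 0.004, -0.156, -1], [-0.058, -0.069, 0.004, -0.156, -1]]
[[-0.045, -0.077, 0.005, -0.156, -1], [-0.0, 0.0, -0.0, -0.0, -1], [-0.0, 0.0, -0.0, -0.0, -1], [-0.0, 0.0, -0.0, -0.0, -1], [-0.0, 0.0, -0.0, -0.0, -1], [-0.0, 0.0, 0.039, -0.0, -1], [-0.0, 0.0, 0.039, -0.0, -1], [-0.0, 0.0, -0.0, -0.0, -1], [-0.0, 0.0, -0.0, -0.0, -1], [-0.0, 0.0, 0.011, -0.0, -1]]
[[-0.0, 0.0, 0.01, -0.0, -1], [-0.0, 0.0, 0.011, -0.0, -1], [-0.0, 0.0, 0.017, -0.0, -1], [-0.0, 0.0, 0.017, -0.0, -1], [-0.0, 0.0, 0.018, -0.0, -1], [0, 0, 0, 0, -1], [0, 0, 0, 0, -1], [0, 0, 0, 0, -1], [0, 0, 0, 0, -1], [0, 0, 0, 0, -1]]
```

Request:
{"method": "send_rows", "body": {"series": [[0,0,-0.061,0,-1],[0,0,-0.061,0,-1],[0,0,-0.06,0,-1],[-0.089,0.01,0.004,-0.156,-1],[-0.089,-0.005,0.004,-0.157,-1],[-0.088,-0.02,0.005,-0.156,-1],[-0.083,-0.033,0.004,-0.156,-1],[-0.076,-0.047,0.004,-0.157,-1],[-0.068,-0.058,0.004,-0.156,-1],[-0.058,-0.069,0.004,-0.156,-1]]}}

```text
t: 55.6
ee_pos: [0.5183, -0.001, 0.1165]
tcp_rot: [-0.0, 0.168, 0.986, -0.0]
wrist_force: [0.3, 0.3, -0.6]
finger_gap: 0.102
gripper_force: 20.0
```

Request:
{"method": "send_rows", "body": {"series": [[-0.045,-0.077,0.005,-0.156,-1],[0,0,0,0,-1],[0,0,0,0,-1],[0,0,0,0,-1],[0,0,0,0,-1],[0,0,0.039,0,-1],[0,0,0.039,0,-1],[0,0,0.011,0,-1],[0,0,0,0,-1],[0,0,0,0,-1]]}}

```text
t: 56.85
ee_pos: [0.5271, -0.0434, 0.0705]
tcp_rot: [0.0, 0.089, 0.996, -0.0]
wrist_force: [-0.0, 0.7, -0.3]
finger_gap: 0.1
gripper_force: 20.0
```

Request:
{"method": "send_rows", "body": {"series": [[0,0,0.01,0,-1],[0,0,0.011,0,-1],[0,0,0.017,0,-1],[0,0,0.017,0,-1],[0,0,0.018,0,-1],[0,0,0.004,0,-1],[0,0,0.004,0,-1],[0,0,0.001,0,-1],[0,0,0,0,-1],[0,0,0,0,-1]]}}

```text
t: 58.1
ee_pos: [0.527, -0.0433, 0.0294]
tcp_rot: [0.0, 0.089, 0.996, -0.0]
wrist_force: [-2.3, 0.7, 5.1]
finger_gap: 0.107
gripper_force: 20.0
```

```bash
python3 - <<'E'
from geo import *
s,a=now(); print(s["t"],s["ee_pos"],a,s["wrist_force"],s["finger_gap"])
plan(swap("red","white",(.4591,.3085))[:4],-1)
E
```

```text
58.1 [ 0.527  -0.0433  0.0294] 79.74469750576286 [-2.2938  0.7031  5.1252] 0.10690009466273583
[[-0.0, 0.0, -0.016, -0.0, -1], [-0.0, 0.0, -0.015, -0.0, -1], [-0.0, 0.0, -0.087, -0.0, -1], [-0.0, 0.0, -0.087, -0.0, -1], [0.032, 0.084, -0.0, 0.156, -1], [0.046, 0.077, -0.0, 0.156, -1], [0.057, 0.068, -0.0, 0.157, -1], [0.068, 0.059, -0.0, 0.156, -1], [0.077, 0.046, -0.0, 0.156, -1], [0.083, 0.034, -0.0, 0.156, -1]]
[[0.087, 0.019, -0.0, 0.156, -1], [0.09, 0.005, -0.0, 0.157, -1], [-0.0, 0.0, 0.072, -0.0, -1], [-0.0, 0.0, 0.072, -0.0, -1], [0, 0, 0, 0, -1], [0, 0, 0, 0, -1], [0, 0, 0, 0, -1], [0, 0, 0, 0, -1], [0, 0, 0, 0, -1], [0, 0, 0, 0, -1]]
```

Red goes fully down. I'll return it and take white.

Request:
{"method": "send_rows", "body": {"series": [[0,0,-0.031,0,-1],[0,0,-0.087,0,-1],[0,0,-0.087,0,-1],[0.032,0.084,0,0.156,-1],[0.046,0.077,0,0.156,-1],[0.057,0.068,0,0.157,-1],[0.068,0.059,0,0.156,-1],[0.077,0.046,0,0.156,-1],[0.083,0.034,0,0.156,-1],[0.087,0.019,0,0.156,-1]]}}

```text
t: 59.35
ee_pos: [0.4669, 0.2659, 0.1325]
tcp_rot: [0.0, 0.617, 0.787, 0.0]
wrist_force: [0.6, -0.2, -0.5]
finger_gap: 0.107
gripper_force: 20.0
```

Request:
{"method": "send_rows", "body": {"series": [[0.09,0.005,0,0.157,-1],[0,0,0,0,-1],[0,0,0,0,-1],[0,0,0,0,-1],[0,0,0,0,-1],[0,0,0.05,0,-1],[0,0,0.05,0,-1],[0,0,0.04,0,-1],[0,0,0,0,-1],[0,0,0,0,-1]]}}

```text
t: 60.6
ee_pos: [0.4591, 0.3088, 0.0624]
tcp_rot: [0.0, 0.677, 0.736, 0.0]
wrist_force: [-0.2, -0.4, -0.2]
finger_gap: 0.106
gripper_force: 20.0
```

Request:
{"method": "send_rows", "body": {"series": [[0,0,0.022,0,-1],[0,0,0.02,0,-1],[0,0,0,0,-1],[0,0,0,0,-1],[0,0,0,0,-0.35],[0,0,0,0,-0.35],[0,0,0,0,-0.35],[0,0,0,0,-0.35],[0,0,0,0,-0.35],[0,0,-0.06,0,-0.35]]}}

```text
t: 61.85
ee_pos: [0.4576, 0.308, 0.0688]
tcp_rot: [-0.001, 0.677, 0.736, -0.002]
wrist_force: [-0.6, -0.1, -0.2]
finger_gap: 0.323
gripper_force: 0.0
```

Request:
{"method": "send_rows", "body": {"series": [[0,0,-0.06,0,-0.35],[-0.001,-0.092,0,0,-0.35],[0,0,0,0,-0.35],[0,0,0,0,-0.35],[0,0,0,0,-0.35],[0,0,0.06,0,-0.35],[0,0,0.058,0,-0.35],[0,0,0,0,-0.35],[0,0,0,0,-0.35],[0,0,0,0,-0.35]]}}

```text
t: 63.1
ee_pos: [0.4135, 0.3047, 0.0428]
tcp_rot: [0.0, 0.677, 0.736, 0.001]
wrist_force: [-0.4, -0.2, -0.1]
finger_gap: 0.325
gripper_force: 0.0
```

Request:
{"method": "send_rows", "body": {"series": [[0,0,0,0,-1],[0,0,0,0,-1],[0,0,0,0,-1],[0,0,0,0,-1],[0,0,0,0,-1],[0,0,0,0,-1],[0,0,0,0,-1],[0,0,0,0,-1],[0,0,0,0,-1],[0,0,0,0,-1]]}}

```text
t: 64.35
ee_pos: [0.4129, 0.3043, 0.0415]
tcp_rot: [0.0, 0.677, 0.736, -0.0]
wrist_force: [-1.1, -0.9, 1.8]
finger_gap: 0.108
gripper_force: 20.0
```

```bash
python3 - <<'E'
from geo import *
s,a=now(); print(s["t"],s["ee_pos"],a,s["wrist_force"],s["finger_gap"])
K["white"]=s["ee_pos"][:2]
plan(insert("white"),-1)
E
```

```text
64.35 [0.4129 0.3043 0.0415] 4.744151247790353 [-1.0977 -0.8953  1.8355] 0.10764216759109357
[[0.0, 0.0, -0.06, -0.0, -1], [0.0, 0.0, -0.061, -0.0, -1], [0.0, 0.0, -0.06, -0.0, -1], [-0.089, 0.021, 0.004, -0.156, -1], [-0.091, 0.007, 0.004, -0.157, -1], [-0.091, -0.009, 0.005, -0.156, -1], [-0.089, -0.023, 0.004, -0.156, -1], [-0.083, -0.037, 0.004, -0.157, -1], [-0.076, -0.051, 0.004, -0.156, -1], [-0.067, -0.062, 0.005, -0.156, -1]]
[[-0.057, -0.072, 0.004, -0.156, -1], [0.0, -0.0, -0.0, -0.0, -1], [0.0, -0.0, -0.0, -0.0, -1], [0.0, -0.0, -0.0, -0.0, -1], [0.0, -0.0, -0.0, -0.0, -1], [0.0, -0.0, 0.039, -0.0, -1], [0.0, -0.0, 0.039, -0.0, -1], [0.0, -0.0, -0.0, -0.0, -1], [0.0, -0.0, -0.0, -0.0, -1], [0.0, -0.0, 0.011, -0.0, -1]]
[[0.0, -0.0, 0.01, -0.0, -1], [0.0, -0.0, 0.011, -0.0, -1], [0.0, -0.0, 0.017, -0.0, -1], [0.0, -0.0, 0.018, -0.0, -1], [0.0, -0.0, 0.017, -0.0, -1], [0, 0, 0, 0, -1], [0, 0, 0, 0, -1], [0, 0, 0, 0, -1], [0, 0, 0, 0, -1], [0, 0, 0, 0, -1]]
```

Request:
{"method": "send_rows", "body": {"series": [[0,0,-0.06,0,-1],[0,0,-0.061,0,-1],[0,0,-0.06,0,-1],[-0.089,0.021,0.004,-0.156,-1],[-0.091,0.007,0.004,-0.157,-1],[-0.091,-0.009,0.005,-0.156,-1],[-0.089,-0.023,0.004,-0.156,-1],[-0.083,-0.037,0.004,-0.157,-1],[-0.076,-0.051,0.004,-0.156,-1],[-0.067,-0.062,0.005,-0.156,-1]]}}

```text
t: 65.6
ee_pos: [0.5128, -0.0012, 0.1168]
tcp_rot: [0.0, 0.168, 0.986, 0.0]
wrist_force: [0.2, 0.5, -1.5]
finger_gap: 0.107
gripper_force: 20.0
```

Request:
{"method": "send_rows", "body": {"series": [[-0.057,-0.072,0.004,-0.156,-1],[0,0,0,0,-1],[0,0,0,0,-1],[0,0,0,0,-1],[0,0,0,0,-1],[0,0,0.03,0,-1],[0,0,0.03,0,-1],[0,0,0.02,0,-1],[0,0,0,0,-1],[0,0,0,0,-1]]}}

```text
t: 66.85
ee_pos: [0.5275, -0.0432, 0.0753]
tcp_rot: [0.0, 0.089, 0.996, -0.0]
wrist_force: [-0.7, 0.4, -0.8]
finger_gap: 0.105
gripper_force: 20.0
```

```bash
python3 - <<'E'
from geo import *
s,a=now(); print(s["t"],s["ee_pos"],a,s["wrist_force"],s["finger_gap"])
plan([(C[0],C[1]+.0002,.07,79.77,-1)],-1)
E
```

```text
66.85 [ 0.5275 -0.0432  0.0753] 79.73843818555467 [-0.6923  0.445  -0.8073] 0.10485313306812208
[[0.001, 0.0, 0.011, -0.001, -1], [0, 0, 0, 0, -1], [0, 0, 0, 0, -1], [0, 0, 0, 0, -1], [0, 0, 0, 0, -1], [0, 0, 0, 0, -1], [0, 0, 0, 0, -1], [0, 0, 0, 0, -1], [0, 0, 0, 0, -1], [0, 0, 0, 0, -1]]
```

Request:
{"method": "send_rows", "body": {"series": [[0,0,0.004,0,-1],[0,0,0.004,0,-1],[0,0,0.004,0,-1],[0,0,0.004,0,-1],[0,0,0.004,0,-1],[0,0,0.004,0,-1],[0,0,0.004,0,-1],[0,0,0,0,-1],[0,0,0,0,-1],[0,0,0,0,-1]]}}

```text
t: 68.1
ee_pos: [0.5273, -0.0431, 0.0611]
tcp_rot: [0.0, 0.089, 0.996, -0.0]
wrist_force: [-0.1, -0.0, -0.5]
finger_gap: 0.109
gripper_force: 20.0
```

Request:
{"method": "send_rows", "body": {"series": [[0,0,0.004,0,-1],[0,0,0.004,0,-1],[0,0,0.004,0,-1],[0,0,0,0,-1],[0,0,0,0,-1],[0,0,0,0,-1],[0,0,0,0,-1],[0,0,0,0,-1],[0,0,0,0,-1],[0,0,0,0,-1]]}}

```text
t: 69.35
ee_pos: [0.5273, -0.0431, 0.0549]
tcp_rot: [-0.0, 0.089, 0.996, -0.0]
wrist_force: [0.1, 0.3, -1.6]
finger_gap: 0.106
gripper_force: 20.0
```

Request:
{"method": "send_rows", "body": {"series": [[0,0,0.008,0,-1],[0,0,0.008,0,-1],[0,0,0.008,0,-1],[0,0,0.008,0,-1],[0,0,0.008,0,-1],[0,0,0.004,0,-1],[0,0,0.004,0,-1],[0,0,0.001,0,-1],[0,0,0.001,0,-1],[0,0,0,0,-1]]}}

```text
t: 70.6
ee_pos: [0.5273, -0.0431, 0.03]
tcp_rot: [0.0, 0.089, 0.996, -0.0]
wrist_force: [-0.3, 0.1, -0.2]
finger_gap: 0.101
gripper_force: 20.0
```

Request:
{"method": "send_rows", "body": {"series": [[0,0,0.001,0,-1],[0,0,0,0,-1],[0,0,0,0,-1],[0,0,0,0,-1],[0,0,0,0,-1],[0,0,0,0,-1],[0,0,0,0,-1],[0,0,0,0,-1],[0,0,0,0,-1],[0,0,0,0,-1]]}}

```text
t: 71.85
ee_pos: [0.5274, -0.0431, 0.0299]
tcp_rot: [0.0, 0.089, 0.996, -0.0]
wrist_force: [-2.1, -0.1, 4.7]
finger_gap: 0.108
gripper_force: 20.0
```

```bash
python3 - <<'E'
from geo import *
s,a=now()
plan([(*s["ee_pos"][:2],s["ee_pos"][2],a,-.35,5),(*s["ee_pos"][:2],.13,79.77,-.35,2),(.40,.42,.15,50,.1)],-1)
E
```

```text
[[0.0, 0.0, -0.0, -0.0, -0.35], [0.0, 0.0, -0.0, -0.0, -0.35], [0.0, 0.0, -0.0, -0.0, -0.35], [0.0, 0.0, -0.0, -0.0, -0.35], [0.0, 0.0, -0.0, -0.0, -0.35], [0.0, 0.0, -0.1, -0.0, -0.35], [0.0, 0.0, -0.1, -0.0, -0.35], [0.046, 0.096, -0.004, 0.055, 0.1], [0.052, 0.094, -0.005, 0.055, 0.1], [0.057, 0.09, -0.004, 0.055, 0.1]]
[[0.062, 0.087, -0.005, 0.055, 0.1], [0.067, 0.083, -0.004, 0.055, 0.1], [0.071, 0.079, -0.005, 0.055, 0.1], [0.076, 0.075, -0.004, 0.056, 0.1], [0.081, 0.07, -0.005, 0.055, 0.1], [0.084, 0.066, -0.004, 0.055, 0.1], [0, 0, 0, 0, 0.1], [0, 0, 0, 0, 0.1], [0, 0, 0, 0, 0.1], [0, 0, 0, 0, 0.1]]
```

Request:
{"method": "send_rows", "body": {"series": [[0,0,0,0,-0.35],[0,0,0,0,-0.35],[0,0,0,0,-0.35],[0,0,0,0,-0.35],[0,0,0,0,-0.35],[0,0,-0.1,0,-0.35],[0,0,-0.1,0,-0.35],[0.046,0.096,-0.004,0.055,0.1],[0.052,0.094,-0.005,0.055,0.1],[0.057,0.09,-0.004,0.055,0.1]]}}

```text
t: 73.1
ee_pos: [0.4841, 0.1127, 0.1363]
tcp_rot: [0.0, 0.176, 0.984, 0.0]
wrist_force: [0.8, 0.2, -1.4]
finger_gap: 0.543
gripper_force: 0.0
```

Request:
{"method": "send_rows", "body": {"series": [[0.062,0.087,-0.005,0.055,0.1],[0.067,0.083,-0.004,0.055,0.1],[0.071,0.079,-0.005,0.055,0.1],[0.076,0.075,-0.004,0.056,0.1],[0.081,0.07,-0.005,0.055,0.1],[0.084,0.066,-0.004,0.055,0.1],[0,0,0,0,0.1],[0,0,0,0,0.1],[0,0,0,0,0.1],[0,0,0,0,0.1]]}}

```text
t: 74.35
ee_pos: [0.4003, 0.4193, 0.1496]
tcp_rot: [0.0, 0.343, 0.939, 0.0]
wrist_force: [0.1, 0.3, 0.0]
finger_gap: 0.552
gripper_force: 0.0
```

```bash
python3 - <<'E'
from geo import *
import cv2
f=arm.grab_frame("top")[:,:,::-1]; cv2.imwrite("pics/top2.png",f)
cv2.imwrite("pics/top2c.png",cv2.resize(f[160:265,150:400],None,fx=3.2,fy=3.2,interpolation=cv2.INTER_CUBIC))
g=arm.grab_frame("scene")[:,:,::-1]; cv2.imwrite("pics/scene2.png",g)
s,a=now(); print(s["t"],s["ee_pos"],a)
# front of the white machine, px corner
for z in(.06,.1,.14): print(z,pix2w((353,213),z),pix2w((352,190),z))
E
```

```text
74.45 [0.4002 0.4195 0.1496] 49.935103478146274
0.06 [ 0.4951 -0.2262  0.06  ] [ 0.5651 -0.2265  0.06  ]
0.1 [ 0.4896 -0.2182  0.1   ] [ 0.5573 -0.2185  0.1   ]
0.14 [ 0.4841 -0.2103  0.14  ] [ 0.5495 -0.2106  0.14  ]
```

View pics/top2c.png

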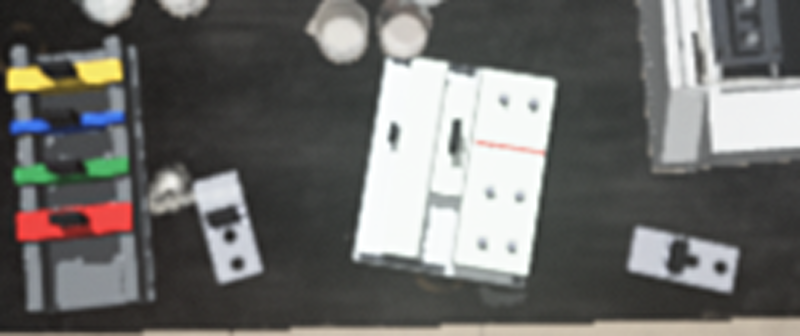

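White stands in the slot with its tab at crop (457,140), level with the red mark, and the other four hang in the rack. Keeper 1, crop (228,228), has been shifted ~3 cm; keeper 2 is at (684,258). There are two keepers only, so I'll fit their poses.

```bash
cat > kp.py <<'E'
from geo import *
import cv2
CN=[(-21,50,8),(21,50,8),(21,-50,8),(-21,-50,8)]
def keeper(img,roi,g):
    x0,y0,x1,y1=roi; k=8
    c=cv2.resize(img[y0:y1,x0:x1],None,fx=k,fy=k,interpolation=cv2.INTER_CUBIC).astype(int)
    m=((c.mean(2)>105)&(c[...,0]>c[...,2]-2)).astype(np.uint8)
    m=cv2.morphologyEx(m,cv2.MORPH_OPEN,np.ones((9,9),np.uint8))
    cs,_=cv2.findContours(m,cv2.RETR_EXTERNAL,cv2.CHAIN_APPROX_NONE); cc=max(cs,key=cv2.contourArea)
    r=cv2.minAreaRect(cc); b=(cv2.boxPoints(r)+.5)/k-.5+[x0,y0]; w=sorted(r[1]); w=np.array(w)/k
    p=proj(to_world(g,CN)); b=b[[np.argmin(np.linalg.norm(b-b.mean(0)-(q-p.mean(0)),axis=1)) for q in p]]
    q,res=fit(CN,b,g); return q,res,w
E
python3 - <<'E'
from kp import *
for n in("top0","top2"):
    im=cv2.imread(f"pics/{n}.png")
    for roi,g in(((205,205 if n=="top2" else 220,240,264),[.44,.175,-1.3]),((340,225,388,256),[.416,-.264,-.23])):
        q,r,w=keeper(im,roi,g); print(n,q,np.degrees(q[2]),"grip",to_world(q,[(0,9,22)])[0,:2],w,np.abs(r).max())
E
```

```text
top0 [ 0.4253  0.1747 -1.309 ] -75.0020007770956 grip [0.434 0.177] [15.1097 33.9109] 1.1439305683243788
top0 [ 0.4159 -0.2634 -0.2316] -13.26709299825499 grip [ 0.418  -0.2546] [14.8842 34.1544] 1.2278193086661986
top2 [ 0.4555  0.1757 -1.3339] -76.42788568025249 grip [0.4643 0.1778] [15.5081 33.6089] 1.4361906428699456
top2 [ 0.4159 -0.2634 -0.2299] -13.170981178484537 grip [ 0.418  -0.2546] [14.9616 34.2185] 1.2727612278502534
```

```bash
python3 - <<'E'
from geo import *
# left finger (low x side) gripping at TCP .0412: lowest visible row ~182.7 , cols 207-212
for z in(.06,.065,.07,.075,.08): print(z,proj([[.5515-.0225,.3153-.0075,z],[.5515-.005,.3153-.0075,z]],"scene").round(1).tolist())
# closed at TCP .068: lowest (211,177.3); fingers x +-17.5
for z in(.095,.1,.105,.11): print(z,proj([[.5514-.0175,.3153-.0075,z],[.5514+.0,.3153-.0075,z]],"scene").round(1).tolist())
print("glass",pix2w((203,219),.02),"beaker",pix2w((438,241),.0),pix2w((438,241),.06))
P=to_world(S,[(-44,-16,0),(44,-16,0)]);print(P)
E
```

```text
0.06 [[209.3, 188.4], [212.2, 186.7]]
0.065 [[209.2, 187.3], [212.1, 185.6]]
0.07 [[209.1, 186.2], [212.0, 184.5]]
0.075 [[209.0, 185.0], [211.9, 183.3]]
0.08 [[208.9, 183.9], [211.8, 182.2]]
0.095 [[209.4, 180.0], [212.4, 178.3]]
0.1 [[209.3, 178.9], [212.3, 177.2]]
0.105 [[209.2, 177.7], [212.2, 176.0]]
0.11 [[209.1, 176.5], [212.1, 174.9]]
glass [0.4908 0.2275 0.02  ] beaker [ 0.4104 -0.4991  0.    ] [ 0.4065 -0.4749  0.06  ]
[[ 0.4799 -0.0569  0.    ]
 [ 0.5665 -0.0726  0.    ]]
```

```bash
python3 - <<'E'
from geo import *
plan([(.4643,.1778,.10,13.57,-.35),(.4643,.1778,.10,13.57,-.35,3)],-1)
plan([(.4643,.1778,.02,13.57,-.35,2),(.4643,.1778,-.018,13.57,-.35,3)],-1,start=(.4643,.1778,.10,13.57))
E
```

```text
[[-0.082, -0.058, 0.02, 0.121, -0.35], [-0.088, -0.046, 0.02, 0.121, -0.35], [-0.094, -0.035, 0.02, 0.122, -0.35], [-0.097, -0.023, 0.019, 0.121, -0.35], [-0.1, -0.011, 0.02, 0.121, -0.35], [0.0, 0.0, 0.0, 0.0, -0.35], [0.0, 0.0, 0.0, 0.0, -0.35], [0.0, 0.0, 0.0, 0.0, -0.35], [0, 0, 0, 0, -0.35], [0, 0, 0, 0, -0.35]]
[[0.0, 0.0, 0.08, -0.0, -0.35], [0.0, 0.0, 0.08, -0.0, -0.35], [0.0, 0.0, 0.025, -0.0, -0.35], [0.0, 0.0, 0.026, -0.0, -0.35], [0.0, 0.0, 0.025, -0.0, -0.35], [0, 0, 0, 0, -0.35], [0, 0, 0, 0, -0.35], [0, 0, 0, 0, -0.35], [0, 0, 0, 0, -0.35], [0, 0, 0, 0, -0.35]]
```

Request:
{"method": "send_rows", "body": {"series": [[-0.082,-0.058,0.02,0.121,-0.35],[-0.088,-0.046,0.02,0.121,-0.35],[-0.094,-0.035,0.02,0.122,-0.35],[-0.097,-0.023,0.019,0.121,-0.35],[-0.1,-0.011,0.02,0.121,-0.35],[0,0,0,0,-0.35],[0,0,0,0,-0.35],[0,0,0,0,-0.35],[0,0,0,0,-0.35],[0,0,0,0,-0.35]]}}

```text
t: 75.7
ee_pos: [0.4639, 0.1788, 0.1]
tcp_rot: [0.0, 0.618, 0.786, 0.0]
wrist_force: [-0.8, 0.1, -0.1]
finger_gap: 0.327
gripper_force: 0.0
```

Request:
{"method": "send_rows", "body": {"series": [[0,0,0.08,0,-0.35],[0,0,0.08,0,-0.35],[0,0,0.024,0,-0.35],[0,0,0.024,0,-0.35],[0,0,0.016,0,-0.35],[0,0,0,0,-0.35],[0,0,0,0,-0.35],[0,0,0,0,-0.35],[0,0,0,0,-0.35],[0,0,0,0,-0.35]]}}

```text
t: 76.95
ee_pos: [0.4641, 0.1783, -0.0119]
tcp_rot: [0.0, 0.618, 0.786, 0.0]
wrist_force: [-0.4, -0.7, -0.0]
finger_gap: 0.327
gripper_force: 0.0
```

```bash
python3 - <<'E'
from geo import *
import cv2
s,a=now(); print(s["t"],s["ee_pos"],a,s["wrist_force"],s["finger_gap"])
f=arm.grab_frame("scene")[:,:,::-1]; cv2.imwrite("pics/s4f.png",f)
c=proj([s["ee_pos"]],"scene")[0].astype(int); c=f[c[1]-35:c[1]+35,c[0]-45:c[0]+45]
cv2.imwrite("pics/s4.png",cv2.resize(c,None,fx=8,fy=8,interpolation=cv2.INTER_CUBIC))
E
```

```text
76.95 [ 0.4641  0.1783 -0.0119] 13.62323033063646 [-0.4177 -0.6951 -0.0058] 0.32660961690075296
```

View pics/s4.png

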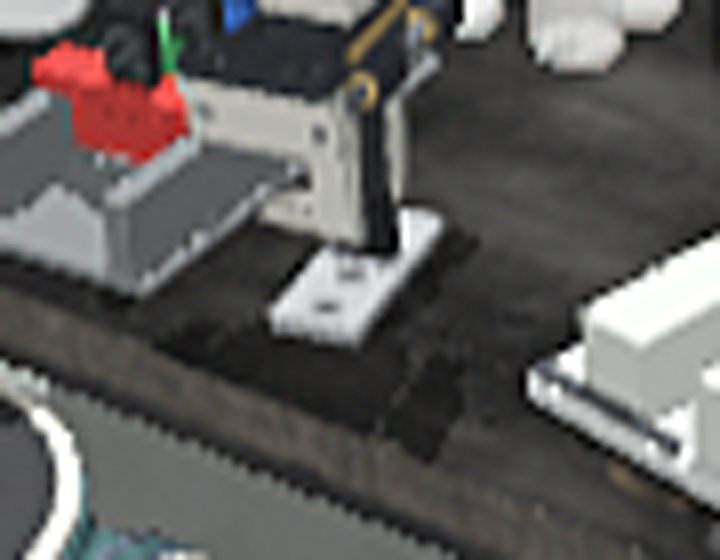

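Fingers straddle the handle, with the tips just above the plate and its two holes free at (350,272) and (325,306). I'll go 5 mm lower and grip.

Request:
{"method": "send_rows", "body": {"series": [[0,0,0.005,0,-0.35],[0,0,0.005,0,-0.35],[0,0,0,0,-0.35],[0,0,0,0,-1],[0,0,0,0,-1],[0,0,0,0,-1],[0,0,0,0,-1],[0,0,0,0,-1],[0,0,0,0,-1],[0,0,0,0,-1]], "grip_force": 30}}

```text
t: 78.25
ee_pos: [0.4641, 0.1783, -0.017]
tcp_rot: [0.0, 0.618, 0.786, 0.0]
wrist_force: [-0.3, 0.8, 2.7]
finger_gap: 0.147
gripper_force: 29.9
```

```bash
python3 - <<'E'
from geo import *
s,a=now(); e=s["ee_pos"]; print(s["t"],e,a,s["wrist_force"],s["finger_gap"],s["gripper_force"])
P=to_world(S,[(-44,-16,0)])[0]
plan([(e[0],e[1],.09,a,-1,4),(P[0],P[1],.09,79.77,-1),(P[0],P[1],.09,79.77,-1,4)],-1)
E
```

```text
78.25 [ 0.4641  0.1783 -0.017 ] 13.625560571028094 [-0.3141  0.8326  2.7086] 0.14656088765140662 29.932910799980164
[[0.0, 0.0, -0.053, -0.0, -1], [0.0, 0.0, -0.054, -0.0, -1], [0.0, 0.0, -0.053, -0.0, -1], [0.0, 0.0, -0.054, -0.0, -1], [-0.066, -0.011, 0.0, -0.157, -1], [-0.064, -0.023, 0.0, -0.158, -1], [-0.059, -0.032, 0.0, -0.157, -1], [-0.053, -0.042, 0.0, -0.158, -1], [-0.046, -0.049, 0.0, -0.157, -1], [-0.036, -0.057, 0.0, -0.158, -1]]
[[-0.027, -0.062, 0.0, -0.157, -1], [-0.0, 0.0, 0.0, -0.0, -1], [-0.0, 0.0, 0.0, -0.0, -1], [-0.0, 0.0, 0.0, -0.0, -1], [-0.0, 0.0, 0.0, -0.0, -1], [0, 0, 0, 0, -1], [0, 0, 0, 0, -1], [0, 0, 0, 0, -1], [0, 0, 0, 0, -1], [0, 0, 0, 0, -1]]
```

Request:
{"method": "send_rows", "body": {"series": [[0,0,-0.053,0,-1],[0,0,-0.054,0,-1],[0,0,-0.053,0,-1],[0,0,-0.054,0,-1],[-0.066,-0.011,0,-0.157,-1],[-0.064,-0.023,0,-0.158,-1],[-0.059,-0.032,0,-0.157,-1],[-0.053,-0.042,0,-0.158,-1],[-0.046,-0.049,0,-0.157,-1],[-0.036,-0.057,0,-0.158,-1]]}}

```text
t: 79.5
ee_pos: [0.4773, -0.0245, 0.0898]
tcp_rot: [-0.0, 0.168, 0.986, 0.0]
wrist_force: [1.0, 1.0, -0.8]
finger_gap: 0.145
gripper_force: 29.9
```

Request:
{"method": "send_rows", "body": {"series": [[-0.027,-0.062,0,-0.157,-1],[0,0,0,0,-1],[0,0,0,0,-1],[0,0,0,0,-1],[0,0,0,0,-1],[0,0,0.03,0,-1],[0,0,0,0,-1],[0,0,0,0,-1],[0,0,0,0,-1],[0,0,0,0,-1]]}}

```text
t: 80.75
ee_pos: [0.4798, -0.0572, 0.0751]
tcp_rot: [0.0, 0.089, 0.996, -0.0]
wrist_force: [0.3, 0.1, -0.6]
finger_gap: 0.145
gripper_force: 29.9
```

```bash
python3 - <<'E'
from geo import *
import cv2
s,a=now(); e=s["ee_pos"]; print(s["t"],e,a,s["wrist_force"],s["finger_gap"]); P=to_world(S,[(-44,-16,0)])[0]; print(P)
f=arm.grab_frame("scene")[:,:,::-1]; cv2.imwrite("pics/s5f.png",f)
x0,y0=240,170
c=cv2.resize(f[y0:y0+80,x0:x0+105],None,fx=7,fy=7,interpolation=cv2.INTER_CUBIC)
pose=[e[0],e[1],np.radians(a-90)]
L=[(-21,41,0),(21,41,0),(21,-59,0),(-21,-59,0),(0,-18,8),(0,-46,8)]
W=to_world(pose,L); W[:4,2]=e[2]+.017; W[4:,2]=e[2]+.025
for q in (proj(W,"scene")-[x0,y0])*7: cv2.circle(c,tuple(int(v) for v in q),4,(0,0,255),1)
W=to_world(S,[(-44,-34,67),(-44,-62,67),(44,-34,67),(44,-62,67)])
for q in (proj(W,"scene")-[x0,y0])*7: cv2.circle(c,tuple(int(v) for v in q),4,(0,200,0),1)
cv2.imwrite("pics/s5.png",c)
E
```

```text
80.75 [ 0.4798 -0.0572  0.0751] 79.74207609824747 [ 0.3273  0.0543 -0.625 ] 0.14525042221603557
[ 0.4799 -0.0569  0.    ]
```

View pics/s5.png

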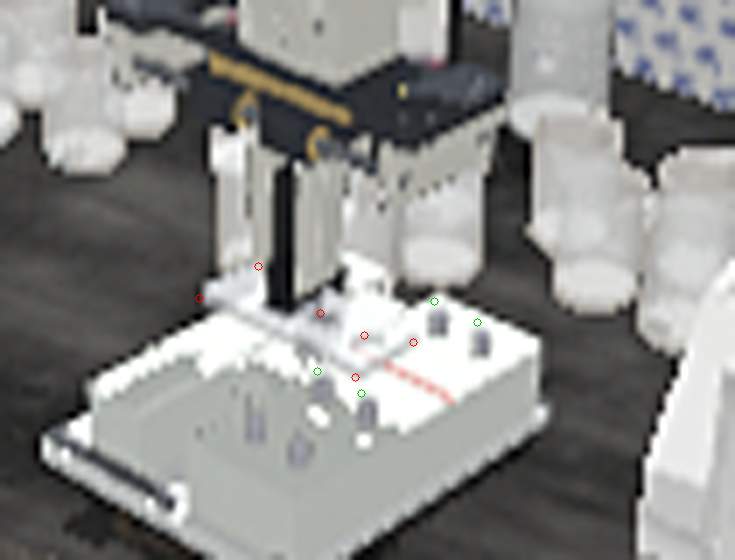

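Plate overlay matches; the plate is held level above its studs. I'll lower it.

Request:
{"method": "send_rows", "body": {"series": [[0,0.001,0.015,0,-1],[0,0,0.015,0,-1],[0,0,0.012,0,-1],[0,0,0,0,-1],[0,0,0.003,0,-1],[0,0,0.003,0,-1],[0,0,0.003,0,-1],[0,0,0,0,-1],[0,0,0,0,-1],[0,0,0,0,-1]]}}

```text
t: 82.05
ee_pos: [0.4798, -0.0567, 0.0495]
tcp_rot: [0.0, 0.089, 0.996, -0.0]
wrist_force: [-0.6, -0.2, -0.4]
finger_gap: 0.147
gripper_force: 29.9
```

Request:
{"method": "send_rows", "body": {"series": [[0,0,0.002,0,-1],[0,0,0.002,0,-1],[0,0,0,0,-1],[0,0,0,0,-1],[0,0,0,0,-1],[0,0,0,0,-1],[0,0,0,0,-1],[0,0,0,0,-1],[0,0,0,0,-1],[0,0,0,0,-1]]}}

```text
t: 83.3
ee_pos: [0.4798, -0.0567, 0.0474]
tcp_rot: [-0.0, 0.089, 0.996, 0.0]
wrist_force: [0.2, -0.8, -0.6]
finger_gap: 0.151
gripper_force: 29.9
```

Request:
{"method": "send_rows", "body": {"series": [[0,0,0.004,0,-1],[0,0,0.004,0,-1],[0,0,0.004,0,-1],[0,0,0.004,0,-1],[0,0,0,0,-1],[0,0,0,0,-1],[0,0,0,0,-1],[0,0,0,0,-1],[0,0,0,0,-1],[0,0,0,0,-1]]}}

```text
t: 84.55
ee_pos: [0.4798, -0.0567, 0.0395]
tcp_rot: [0.0, 0.089, 0.996, -0.0]
wrist_force: [-0.1, 0.5, -0.8]
finger_gap: 0.149
gripper_force: 29.9
```

Request:
{"method": "send_rows", "body": {"series": [[0,0,0.003,0,-1],[0,0,0.002,0,-1],[0,0,0.002,0,-1],[0,0,0.001,0,-1],[0,0,0,0,-1],[0,0,0,0,-1],[0,0,0,0,-1],[0,0,0,0,-1],[0,0,0,0,-1],[0,0,0,0,-1]]}}

```text
t: 85.8
ee_pos: [0.4798, -0.0567, 0.0355]
tcp_rot: [0.0, 0.089, 0.996, -0.0]
wrist_force: [-0.2, 0.5, -0.6]
finger_gap: 0.149
gripper_force: 29.9
```

Request:
{"method": "send_rows", "body": {"series": [[0,0,0.001,0,-1],[0,0,0,0,-1],[0,0,0,0,-0.5],[0,0,0,0,-0.5],[0,0,0,0,-0.5],[0,0,0,0,-0.5],[0,0,-0.06,0,-0.5],[0,0,-0.08,0,-0.5],[0,0,0,0,-0.35],[0,0,0,0,-0.35]]}}

```text
t: 87.05
ee_pos: [0.4796, -0.0566, 0.1043]
tcp_rot: [-0.0, 0.089, 0.996, 0.0]
wrist_force: [-1.0, 0.6, 0.3]
finger_gap: 0.327
gripper_force: 0.0
```

```bash
python3 - <<'E'
from kp import *
s,a=now(); print(s["t"],s["ee_pos"],a,s["finger_gap"])
im=arm.grab_frame("top")[:,:,::-1]; q,r,w=keeper(np.ascontiguousarray(im),(340,225,388,256),[.416,-.264,-.23]); g=to_world(q,[(0,9,22)])[0]; print(q,g,w)
a2=np.degrees(q[2])+90; print(a2)
f=arm.grab_frame("scene")[:,:,::-1]; cv2.imwrite("pics/s6f.png",f)
plan([(.4177,-.2548,.10,76.8,-.35),(.4177,-.2548,.10,76.8,-.35,3)],-1)
E
```

```text
87.05 [ 0.4796 -0.0566  0.1043] 79.74501353879128 0.327079299081591
[ 0.4158 -0.2635 -0.2311] [ 0.4178 -0.2547  0.022 ] [14.9725 34.2475]
76.76077421912672
[[0.013, -0.103, 0.002, 0.012, -0.35], [0.011, -0.103, 0.002, 0.013, -0.35], [0.01, -0.103, 0.002, 0.012, -0.35], [0.009, -0.104, 0.001, 0.012, -0.35], [-0.0, 0.0, 0.0, 0.0, -0.35], [-0.0, 0.0, 0.0, 0.0, -0.35], [-0.0, 0.0, 0.0, 0.0, -0.35], [0, 0, 0, 0, -0.35], [0, 0, 0, 0, -0.35], [0, 0, 0, 0, -0.35]]
```

Request:
{"method": "send_rows", "body": {"series": [[0.013,-0.103,0.002,0.012,-0.35],[0.011,-0.103,0.002,0.013,-0.35],[0.01,-0.103,0.002,0.012,-0.35],[0.009,-0.104,0.001,0.012,-0.35],[0,0,0,0,-0.35],[0,0,0,0,-0.35],[0,0,0,0,-0.35],[0,0,0,0,-0.35],[0,0,0.07,0,-0.35],[0,0,0,0,-0.35]]}}

```text
t: 88.4
ee_pos: [0.4171, -0.2537, 0.0645]
tcp_rot: [-0.002, 0.114, 0.993, 0.001]
wrist_force: [0.5, -0.7, 0.4]
finger_gap: 0.323
gripper_force: 0.0
```

Request:
{"method": "send_rows", "body": {"series": [[0,0,0.07,0,-0.35],[0,0,0.05,0,-0.35],[0,0,0.024,0,-0.35],[0,0,0.014,0,-0.35],[0,0,0,0,-0.35],[0,0,0,0,-0.35],[0,0,0,0,-0.35],[0,0,0,0,-0.35],[0,0,0,0,-0.35],[0,0,0,0,-0.35]]}}

```text
t: 89.65
ee_pos: [0.418, -0.2549, -0.0125]
tcp_rot: [0.0, 0.115, 0.993, 0.0]
wrist_force: [0.0, -0.1, 0.4]
finger_gap: 0.325
gripper_force: 0.0
```

Request:
{"method": "send_rows", "body": {"series": [[0,0,0.005,0,-0.35],[0,0,0.004,0,-0.35],[0,0,0,0,-0.35],[0,0,0,0,-1],[0,0,0,0,-1],[0,0,0,0,-1],[0,0,0,0,-1],[0,0,0,0,-1],[0,0,0,0,-1],[0,0,0,0,-1]]}}

```text
t: 90.9
ee_pos: [0.418, -0.2549, -0.017]
tcp_rot: [0.0, 0.115, 0.993, -0.0]
wrist_force: [0.2, -0.0, 0.9]
finger_gap: 0.149
gripper_force: 30.0
```

```bash
python3 - <<'E'
from geo import *
s,a=now(); e=s["ee_pos"]; print(s["t"],e,a,s["wrist_force"],s["finger_gap"],s["gripper_force"])
P=to_world(S,[(44,-16,0)])[0]
plan([(e[0],e[1],.10,a,-1,5),(P[0],P[1],.10,79.77,-1,5),(P[0],P[1],.10,79.77,-1,3),(P[0],P[1],.075,79.77,-1,2)],-1)
E
```

```text
90.9 [ 0.418  -0.2549 -0.017 ] 76.80289633861177 [ 0.2046 -0.0017  0.8784] 0.14921491857645922 29.98751699924469
[[0.0, 0.0, -0.047, -0.0, -1], [0.0, 0.0, -0.047, -0.0, -1], [0.0, 0.0, -0.046, -0.0, -1], [0.0, 0.0, -0.047, -0.0, -1], [0.0, 0.0, -0.047, -0.0, -1], [-0.041, 0.085, 0.0, -0.01, -1], [-0.042, 0.084, 0.0, -0.01, -1], [-0.043, 0.083, 0.0, -0.01, -1], [-0.044, 0.084, 0.0, -0.01, -1], [-0.045, 0.082, 0.0, -0.009, -1]]
[[0.0, 0.0, 0.0, -0.0, -1], [0.0, 0.0, 0.0, -0.0, -1], [0.0, 0.0, 0.0, -0.0, -1], [0.0, 0.0, 0.025, -0.0, -1], [0.0, 0.0, 0.025, -0.0, -1], [0, 0, 0, 0, -1], [0, 0, 0, 0, -1], [0, 0, 0, 0, -1], [0, 0, 0, 0, -1], [0, 0, 0, 0, -1]]
```

```bash
python3 - <<'E'
from geo import *
s,a=now(); e=s["ee_pos"]; P=to_world(S,[(44,-16,0)])[0]
plan([(e[0],e[1],.10,a,-1,4),(.44,-.0726,.10,79.77,-1,4),(P[0],P[1],.10,79.77,-1,3),(P[0],P[1],.10,79.77,-1,3),(P[0],P[1],.075,79.77,-1,2)],-1)
E
```

```text
[[0.0, 0.0, -0.058, -0.0, -1], [0.0, 0.0, -0.059, -0.0, -1], [0.0, 0.0, -0.058, -0.0, -1], [0.0, 0.0, -0.059, -0.0, -1], [0.01, 0.091, 0.0, -0.012, -1], [0.009, 0.092, 0.0, -0.013, -1], [0.008, 0.091, 0.0, -0.012, -1], [0.006, 0.092, 0.0, -0.012, -1], [-0.083, 0.015, 0.0, -0.0, -1], [-0.083, 0.015, 0.0, -0.0, -1]]
[[-0.082, 0.015, 0.0, -0.0, -1], [-0.0, -0.0, 0.0, -0.0, -1], [-0.0, -0.0, 0.0, -0.0, -1], [-0.0, -0.0, 0.0, -0.0, -1], [-0.0, -0.0, 0.025, -0.0, -1], [-0.0, -0.0, 0.025, -0.0, -1], [0, 0, 0, 0, -1], [0, 0, 0, 0, -1], [0, 0, 0, 0, -1], [0, 0, 0, 0, -1]]
```

Request:
{"method": "send_rows", "body": {"series": [[0,0,-0.058,0,-1],[0,0,-0.059,0,-1],[0,0,-0.058,0,-1],[0,0,-0.059,0,-1],[0.01,0.091,0,-0.012,-1],[0.009,0.092,0,-0.013,-1],[0.008,0.091,0,-0.012,-1],[0.006,0.092,0,-0.012,-1],[-0.083,0.015,0,0,-1],[-0.083,0.015,0,0,-1]]}}

```text
t: 92.15
ee_pos: [0.5257, -0.0717, 0.1002]
tcp_rot: [0.0, 0.089, 0.996, -0.0]
wrist_force: [-0.4, -1.0, -0.5]
finger_gap: 0.146
gripper_force: 30.0
```

Request:
{"method": "send_rows", "body": {"series": [[-0.082,0.015,0,0,-1],[0,0,0,0,-1],[0,0,0,0,-1],[0,0,0,0,-1],[0,0,0.025,0,-1],[0,0,0.025,0,-1],[0,0,0,0,-1],[0,0,0,0,-1],[0,0,0,0,-1],[0,0,0,0,-1]]}}

```text
t: 93.4
ee_pos: [0.5663, -0.0724, 0.0753]
tcp_rot: [0.0, 0.089, 0.996, -0.0]
wrist_force: [0.3, 0.1, -0.8]
finger_gap: 0.146
gripper_force: 30.0
```

```bash
python3 - <<'E'
from geo import *
s,a=now(); e=s["ee_pos"]; print(s["t"],e,a,s["wrist_force"],s["finger_gap"]); P=to_world(S,[(44,-16,0)])[0]; print(P)
plan([(P[0],P[1],.0535,79.77,-1,2)],-1)
E
```

```text
93.4 [ 0.5663 -0.0724  0.0753] 79.74528209030609 [ 0.2614  0.1012 -0.7998] 0.14632313751314363
[ 0.5665 -0.0726  0.    ]
[[-0.0, -0.0, 0.022, -0.0, -1], [-0.0, -0.0, 0.022, -0.0, -1], [0, 0, 0, 0, -1], [0, 0, 0, 0, -1], [0, 0, 0, 0, -1], [0, 0, 0, 0, -1], [0, 0, 0, 0, -1], [0, 0, 0, 0, -1], [0, 0, 0, 0, -1], [0, 0, 0, 0, -1]]
```

Request:
{"method": "send_rows", "body": {"series": [[0,0,0.022,0,-1],[0,0,0.022,0,-1],[0,0,0,0,-1],[0,0,0.004,0,-1],[0,0,0.004,0,-1],[0,0,0.003,0,-1],[0,0,0.002,0,-1],[0,0,0,0,-1],[0,0,0,0,-1],[0,0,0,0,-1]]}}

```text
t: 94.65
ee_pos: [0.5665, -0.0725, 0.0468]
tcp_rot: [0.0, 0.089, 0.996, -0.0]
wrist_force: [3.2, -1.2, 4.5]
finger_gap: 0.148
gripper_force: 30.0
```

Request:
{"method": "send_rows", "body": {"series": [[0,0,0.002,0,-1],[0,0,0.002,0,-1],[0,0,0,0,-1],[0,0,0,0,-1],[0,0,0,0,-1],[0,0,0,0,-1],[0,0,0,0,-1],[0,0,0,0,-1],[0,0,0,0,-1],[0,0,0,0,-1]]}}

```text
t: 95.9
ee_pos: [0.567, -0.0726, 0.0449]
tcp_rot: [0.001, 0.089, 0.996, -0.0]
wrist_force: [8.4, -1.8, 4.1]
finger_gap: 0.149
gripper_force: 30.1
```

Request:
{"method": "send_rows", "body": {"series": [[-0.001,0,0,0,-1],[-0.001,0,0,0,-1],[0,0,0,0,-1],[0,0,0,0,-1],[0,0,0,0,-1],[0,0,0,0,-1],[0,0,0,0,-1],[0,0,0,0,-1],[0,0,0,0,-1],[0,0,0,0,-1]]}}

```text
t: 97.15
ee_pos: [0.5673, -0.0726, 0.0445]
tcp_rot: [0.0, 0.089, 0.996, -0.0]
wrist_force: [5.1, -2.2, 4.3]
finger_gap: 0.148
gripper_force: 30.0
```

Request:
{"method": "send_rows", "body": {"series": [[-0.001,0,0,0,-1],[-0.001,0,0,0,-1],[0,0,0,0,-1],[0,0,0,0,-1],[0,0,0,0,-1],[0,0,0,0,-1],[0,0,0,0,-1],[0,0,0,0,-1],[0,0,0,0,-1],[0,0,0,0,-1]]}}

```text
t: 98.4
ee_pos: [0.5681, -0.0727, 0.0444]
tcp_rot: [-0.0, 0.089, 0.996, 0.0]
wrist_force: [1.0, -0.7, -0.6]
finger_gap: 0.148
gripper_force: 30.0
```

Request:
{"method": "send_rows", "body": {"series": [[0,0,0.002,0,-1],[0,0,0.002,0,-1],[0,0,0,0,-1],[0,0,0,0,-1],[0,0,0,0,-1],[0,0,0,0,-1],[0,0,0,0,-1],[0,0,0,0,-1],[0,0,0,0,-1],[0,0,0,0,-1]]}}

```text
t: 99.65
ee_pos: [0.5682, -0.0728, 0.0424]
tcp_rot: [-0.0, 0.089, 0.996, -0.0]
wrist_force: [-0.4, -0.1, -0.8]
finger_gap: 0.148
gripper_force: 30.0
```

Request:
{"method": "send_rows", "body": {"series": [[-0.001,0,0.004,0,-1],[0,0,0.004,0,-1],[0,0,0.003,0,-1],[0,0,0.002,0,-1],[0,0,0,0,-1],[0,0,0,0,-1],[0,0,0,0,-1],[0,0,0,0,-1],[0,0,0,0,-1],[0,0,0,0,-1]]}}

```text
t: 100.9
ee_pos: [0.5686, -0.0728, 0.0359]
tcp_rot: [-0.0, 0.089, 0.996, 0.0]
wrist_force: [0.3, 0.7, -1.4]
finger_gap: 0.147
gripper_force: 30.0
```

Request:
{"method": "send_rows", "body": {"series": [[0,0,0.001,0,-1],[0,0,0,0,-1],[0,0,0,0,-1],[0,0,0,0,-1],[0,0,0,0,-1],[0,0,0,0,-1],[0,0,0,0,-1],[0,0,0,0,-1],[0,0,0,0,-1],[0,0,0,0,-1]]}}

```text
t: 102.15
ee_pos: [0.5687, -0.0729, 0.0355]
tcp_rot: [0.0, 0.089, 0.996, -0.0]
wrist_force: [-0.2, 0.9, -1.8]
finger_gap: 0.148
gripper_force: 30.0
```

Request:
{"method": "send_rows", "body": {"series": [[0,0,0.001,0,-1],[0,0,0,0,-1],[0,0,0,0,-0.5],[0,0,0,0,-0.5],[0,0,0,0,-0.5],[0,0,0,0,-0.5],[0,0,-0.06,0,-0.5],[0,0,-0.08,0,-0.5],[0,0,-0.08,0,-0.5],[0,0,0,0,-0.5]]}}

```text
t: 103.4
ee_pos: [0.57, -0.0731, 0.1484]
tcp_rot: [0.003, 0.089, 0.996, -0.0]
wrist_force: [0.6, -0.6, -0.0]
finger_gap: 0.252
gripper_force: 0.0
```

Request:
{"method": "send_rows", "body": {"series": [[0.05,0.1,0,0.06,-0.5],[0.055,0.1,0,0.06,-0.5],[0.06,0.09,0,0.06,-0.5],[0.065,0.09,0,0.06,-0.5],[0.07,0.085,0,0.06,-0.5],[0.07,0.08,0,0.06,-0.5],[0.075,0.075,0,0.06,-0.5],[0.08,0.07,0,0.06,-0.5],[0.08,0.07,0,0.06,-0.5],[0,0,0,0,-0.5]]}}

```text
t: 104.65
ee_pos: [0.4483, 0.4047, 0.1433]
tcp_rot: [-0.001, 0.363, 0.932, -0.001]
wrist_force: [0.8, -0.2, 0.4]
finger_gap: 0.249
gripper_force: 0.0
```

```bash
python3 - <<'E'
from geo import *
import cv2
s,a=now(); print(s["t"],s["ee_pos"],a)
f=arm.grab_frame("top")[:,:,::-1]; g=arm.grab_frame("scene")[:,:,::-1]
A=cv2.resize(f[170:260,145:335],(798,378),interpolation=cv2.INTER_CUBIC)[:, :]
A=cv2.resize(A,(480,227)); 
B=cv2.resize(g[155:265,165:330],(525,350),interpolation=cv2.INTER_CUBIC)
T=cv2.resize(f[172:258,255:335],(372,400),interpolation=cv2.INTER_CUBIC)
D=cv2.resize(g[175:260,235:325],(424,400),interpolation=cv2.INTER_CUBIC)
cv2.imwrite("pics/end.png",np.vstack([np.hstack([T,D]),np.hstack([cv2.resize(f[165:260,145:245],(210,200)),cv2.resize(g[150:230,160:250],(225,200)),np.zeros((200,361,3),np.uint8)])]))
E
```

```text
104.65 [0.4483 0.4047 0.1433] 47.48530023070047
```

View pics/end.png

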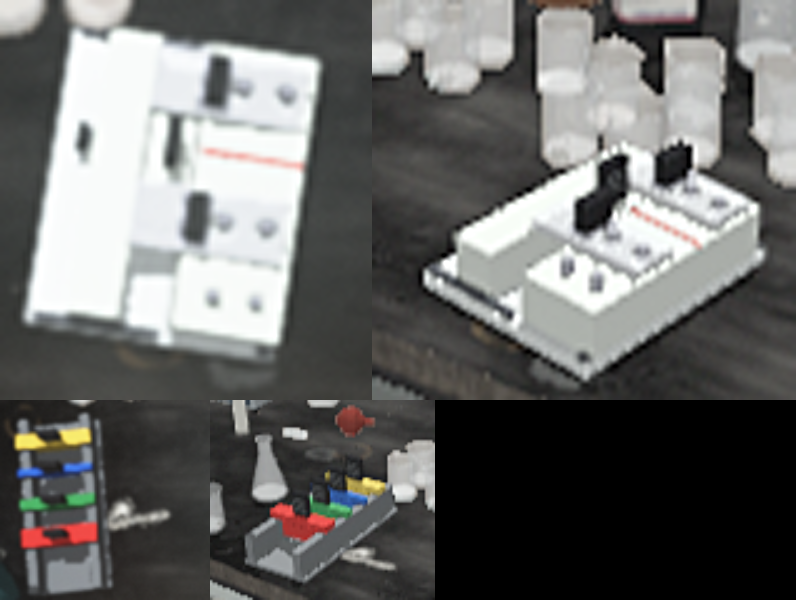

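Both plates lie flat on the wall with studs through the holes (245,88)/(287,93) and (225,222)/(267,227). The white spacer's tab (175,140) stands between them, the other four hang in the rack, and no other plates are laid out. I'll hand in.

```bash
python3 -c "
from cell import arm
print(arm.close_job())"
```

```text
the job is handed in; nothing more can be done
None
```

The job is handed in (verdict not shown): all five spacers went in, blue first, so the white 30 mm one was left fully down at the red mark (slot about 32 mm by touch), the other four hang in the rack, and both keeper plates laid out lie flat on the second and third stud pairs, handles towards the slot.

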